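# Load, log and set up the cartridge rack for pipetting

## Robot

A 7-joint arm with a two-finger parallel gripper is mounted at the origin on the work surface. World frame = base frame: x ahead of the robot, y to its left, z up, the work surface at z = 0. Lengths are in m, angles in rad, forces in N, time in s.
With the tool pointing down it reaches from about 0.425 to 0.875 m from the base axis. Payload 4.7 kg.
Tool frame: the origin (TCP) lies on the centre line of the jaws, within the pads' length; the fingertips stand 14 mm ahead of it and the grasp point (between the pads) lies 5 mm behind it; z points along the fingers, y is the line along which they close (so a half turn about z gives the same grasp; the last joint's range is limited). The gripper opens to 87 mm and grips with 3 to 60 N. Pads are 19 mm wide; open, the fingers measure 117 mm over their backs; the gripper's body (75 mm by 190 mm) begins 51 mm behind the grasp point.
Start: joints at [-1.216, 0.321, -0.07, 1.45, 0.023, 1.371, -0.057], TCP at [0.217, 0.613, 0.237] pointing down, gripper open.
Joint ranges: [-2.86, 2.86], [-0.3, 2.09], [-1.38, 1.24], [0.06, 2.45], [-1.56, 4.7], [0.09, 2.05], [-2.69, 2.69]. Speed limits (rad/s): [2.57, 2.57, 3.14, 3.14, 3.14, 3.14, 3.14].

## Interface

Orientations are given as a rotation vector (axis times angle).
In Python, from bench import ctrl gives the robot as it stands.
- The arm moves only by the tool send_rows, never from a script. Its argument "steps" is a list of rows, each an object of numbers: "tx", "ty", "tz": the shift along the tool's x, y, z in units of 60 mm (1.0 is 60 mm); "turn": the turn about the tool's z in units of 8 degrees (1.0 is 8 degrees); "grip": the opening, from 0 (shut) to 1 (fully open). A call has 1 to 12 rows; each row shifts and turns the commanded pose from where the row before left it, along the tool's axes as they then stand; what a row does not reach is not made up. A row lasts 1/8 s, in which the tool goes at most 62.5 mm and 10.7 degrees, less where a joint would pass 70% of its speed; a pose out of reach is approached as far as the arm can. A call is refused whole if a number of a shift passes 1 or a number of a turn 1, either way. A call with a gripper value outside its range is refused whole. The fingers move at their own pace and stop on an object; "newtons" is the grip in N (left out, the last holds). Time passes only in rows, so rows that do not move let the fingers close. It gives the time, the measured TCP pose, the force, the opening and the grip force at its end, in the units of the state.
- ctrl.get_state(): the state, without advancing time (a new reading comes with each control period).
- ctrl.get_image(name): name is "side" or "top"; returns a dict with "pixels" (420x560x3 uint8, red, green, blue), "K" (3x3 intrinsics, pixels), "cam_to_world" (4x4, takes a point from camera to world coordinates). Camera axes: x right, y down, z forward; pixel columns grow to the right and rows downward; lengths in m; the calibration is good to about 2 mm. A picture is of the moment at which its call begins. There is no depth.
- ctrl.close_job(): hands the job in; it is judged then, once.
The state is a dict: "time": time; "joint_positions": joint angles; "qd": joint speeds; "joint_torque": joint torques, N m; "position": TCP position; "tool_rot": TCP orientation; "ft_force": force on the tool from outside, world axes, zero at the start; "torque": the same for the moment, N m; "grip_width": opening from 0.0 (shut) to 1.0 (fully open); "grip_force": force on a finger pad.
Only numpy, scipy, OpenCV 4.12 (cv2) and the standard library are available. Lean on these libraries where they do the work, as an engineer would, in place of code of your own. Each camera call takes 0.05 s, during which the arm holds its last target. There are 200 camera calls.

## Task

Set up the rack for pipetting: seat the empty grey aluminium rack fully down on the two pegs of the white station, load every test cartridge from the steel tray flat into a pocket of the rack (any pocket, one each), and then squeeze the clamped barcode scanner's trigger fully and let it go to log the loaded rack. As a guide for the pipette, lay the straightedge flat on the station's deck, flush along the whole of the rack's near long side (the side towards the robot) with its ends even with the rack's ends. Leave everything finally in place like that, and do not disturb the other things on the bench.

Things in the scene. Friction and masses are not known exactly. Their poses are not given: they have to be found in the camera images.
- station: fixed white station: a deck 12 mm thick, 140 mm (x, -75 to +65) by 445 mm (y, -290 to +155); origin on the bench under the deck, x points away from the robot, y to its left (yaw within 0.12 rad). Two steel pegs, 8 mm across with tapered tips, stand 9 mm above the deck at (x, y) = (30, 132) and (30, -132) mm. A barcode scanner is clamped on its right-hand (-y) end
- seat (a point): point on the deck's top face (12 mm above the bench) midway between the two pegs, where the middle of the seated rack's underside comes; axes as the station's
- scanner_handle (a point): middle of the handle of the black pistol scanner, clamped lying on its side, 56 mm above the bench at the station's (-46, -245) mm; axes as the station's. The handle is 105 mm (x) by 38 mm (y) by 32 mm (z), open all round but for an 18 mm post under its outer end at -20 mm. The head, at its +x end, looks along +y at the rack's end, is 88 mm long in y, its top 91 mm above the bench
- trigger (a joint): the scanner's trigger, hinged about the vertical at the head end of the handle, on the handle's +y side; 0 released, 0.28 rad fully squeezed against its stop (about 10 mm of travel at the pad). Sprung: it returns by itself, about 2 N at rest to 6 N fully squeezed at the pad. Over 0.22 counts as squeezed
- trigger_pad (a point): the place for a finger on the trigger's outer (+y) face, 56 mm above the bench, 14.5 mm out from the handle's +y face when released; the other finger goes on the handle's -y face opposite, 52.5 mm away. Pinch from above, closing along the station's y
- rack: loose grey aluminium rack, a bar 52 mm (x) by 286 mm (y) by 12 mm high, 0.32 kg; origin at the centre of its underside. Holes 12 mm across at y = +132 and -132 mm drop over the pegs (either way round, 2 mm of play). Five pockets in its top at y = -98, -49, 0, 49, 98 mm, 30 mm (x) by 46 mm (y), 3 mm deep, floor 9 mm above the underside. Starts empty on the bench beyond the station
- straightedge: loose steel straightedge, a bar 44 mm (x) by 286 mm (y) by 5 mm, 0.22 kg, with a black finger guard standing along its middle to hold it by, 10 mm thick (x), 110 mm long (y), top 33 mm above the underside; origin at the centre of the underside. Either long edge may be used; flush, its middle line is 48 mm from the rack's. Starts on the bench to the right of the station
- rule_end_a (a point): point on the straightedge's underside middle line, 135 mm from its middle, +y end
- rule_end_b (a point): point on the straightedge's underside middle line, 135 mm from its middle, -y end
- tray: fixed shallow steel tray, 250 mm (x) by 160 mm (y), walls 3 mm thick and 8 mm high, floor 3 mm thick; origin on the bench under its centre
- cartridge1: test cartridge, a white plastic box 24 mm (x) by 40 mm (y) by 14 mm high, about 20 g, with a round sample well and a small amber window on top; origin at the centre of its underside. It starts lying flat in the steel tray. It may be absent (None)
- cartridge2: test cartridge, a white plastic box 24 mm (x) by 40 mm (y) by 14 mm high, about 20 g, with a round sample well and a small amber window on top; origin at the centre of its underside. It starts lying flat in the steel tray. It may be absent (None)
- cartridge3: test cartridge, a white plastic box 24 mm (x) by 40 mm (y) by 14 mm high, about 20 g, with a round sample well and a small amber window on top; origin at the centre of its underside. It starts lying flat in the steel tray. It may be absent (None)
- cartridge4: test cartridge, a white plastic box 24 mm (x) by 40 mm (y) by 14 mm high, about 20 g, with a round sample well and a small amber window on top; origin at the centre of its underside. It starts lying flat in the steel tray. It may be absent (None)
- cartridge5: test cartridge, a white plastic box 24 mm (x) by 40 mm (y) by 14 mm high, about 20 g, with a round sample well and a small amber window on top; origin at the centre of its underside. It starts lying flat in the steel tray. It may be absent (None)
- specimen_cup: bystander: clear specimen cup with red cap, 62 mm across, 64 mm high; origin at the centre of its underside
- timer: bystander: white lab timer, 62 by 62 by 18 mm, lying flat; origin at the centre of its underside
- reagent_bottle: bystander: white bottle with blue cap, 48 mm across, 105 mm high; origin at the centre of its underside

How it is judged:
By the outcome, as a careful person would: the job done as asked, in the order asked, and still so for the second after the job is handed in, with the robot touching nothing.
Of cartridge1, cartridge2, cartridge3, cartridge4, cartridge5 only 3 to 5 are there at a start; the rules pass over those that are not, and their reading is None.
At some moment in a run one of cartridge1, cartridge2, cartridge3, cartridge4, cartridge5, straightedge may be knocked a few centimetres aside while the robot is not near it.
Once in a run the grip may slacken for a moment while it holds something.
It also fails if it takes over 210 s, if anything falls off the work surface, if the arm or the gripper's body presses on something with over 40 N, if the wrist force passes 120 N, or if a joint passes its speed limit or range.

## Working session

There is one attempt and no reset: what is moved stays moved. The work goes in short steps, Python scripts to look and compute and a tool call to move; the robot and the scene stay as the last step left them, time stands still between calls to the robot, and variables do not carry over. Pictures are saved under pics/ and viewed, at most 14 in all, crops included, and the job is handed in when it is done.

Besides the shell and the picture viewer there is one more tool, called as name([rows], argument=value, ...), one row to a line, values as JSON. send_rows: Moves the arm, as the interface text tells. Its arguments: {"type":"object","properties":{"steps":{"type":"array"},"newtons":{"type":"number"}},"required":["steps"]}

```bash
ls; mkdir -p pics
cat > h.py <<'E'
import numpy as np, cv2
from bench import ctrl
def snap(n,tag):
    d=ctrl.get_image(n); im=np.array(d["pixels"],np.uint8)
    cv2.imwrite(f"pics/{tag}.png",im[:,:,::-1]); np.savez(f"pics/{tag}.npz",im=im,K=d["K"],T=d["cam_to_world"]); return im
def load(tag): return np.load(f"pics/{tag}.npz")
def w(tag,uv,z):
    d=load(tag);T=d["T"];r=T[:3,:3]@np.linalg.inv(d["K"])@[uv[0],uv[1],1.];return T[:3,3]+r*(z-T[2,3])/r[2]
def px(tag,p):
    d=load(tag);T=d["T"];c=d["K"]@(T[:3,:3].T@(np.array(p,float)-T[:3,3]));return c[:2]/c[2]
def tri(t1,u1,t2,u2):
    A=np.zeros((3,3));b=np.zeros(3)
    for t,u in((t1,u1),(t2,u2)):
        d=load(t);T=d["T"];r=T[:3,:3]@np.linalg.inv(d["K"])@[u[0],u[1],1.];r/=np.linalg.norm(r);P=np.eye(3)-np.outer(r,r);A+=P;b+=P@T[:3,3]
    return np.linalg.solve(A,b)
E
python3 - <<'E'
from h import *
snap("top","t0");snap("side","s0")
for t in("t0","s0"):
    d=load(t);print(d["K"].round(1).tolist(),d["T"].round(3).tolist())
    cv2.imwrite(f"pics/{t}b.png",cv2.resize(d["im"][:,:,::-1],(800,600),interpolation=cv2.INTER_CUBIC))
print(ctrl.get_state())
E
```

```text
pics
[[517.7, 0.0, 271.1], [0.0, 517.7, 204.5], [0.0, 0.0, 1.0]] [[0.002, -0.995, 0.1, 0.438], [-1.0, -0.0, 0.02, -0.123], [-0.02, -0.1, -0.995, 1.656], [0.0, 0.0, 0.0, 1.0]]
[[516.2, 0.0, 276.0], [0.0, 516.2, 212.6], [0.0, 0.0, 1.0]] [[-0.996, -0.063, 0.059, 0.524], [-0.083, 0.525, -0.847, 1.147], [0.022, -0.848, -0.529, 0.853], [0.0, 0.0, 0.0, 1.0]]
{'time': 0.1, 'joint_positions': array([-1.21586529,  0.32175179, -0.0701032 ,  1.45156277,  0.02260329,
        1.37077608, -0.05693833]), 'qd': array([ 1.36356353e-03, -2.00173318e-03, -7.79392318e-04, -4.36448175e-03,
       -1.48989441e-03,  7.52912533e-04, -6.35441698e-05]), 'joint_torque': array([-6.89396966e-04, -4.92572844e+01, -4.05968344e-01, -3.13399780e+01,
       -6.41993224e-02,  3.94732424e-02,  7.44869340e-05]), 'position': array([0.21715365, 0.61215635, 0.2355642 ]), 'tool_rot': array([-5.32741980e-01, -3.09588752e+00,  2.66845064e-03]), 'ft_force': array([-0.07787473, -0.00366185,  0.25003414]), 'torque': array([-0.00437319, -0.02489377, -0.00723875]), 'grip_force': 0.0, 'grip_width': 0.996721404560664}
```

View pics/t0b.png

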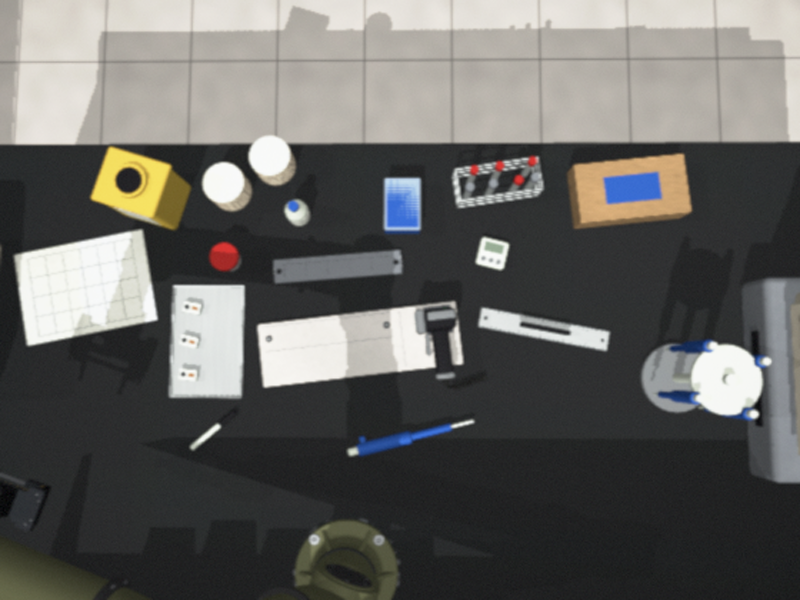

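View pics/s0b.png

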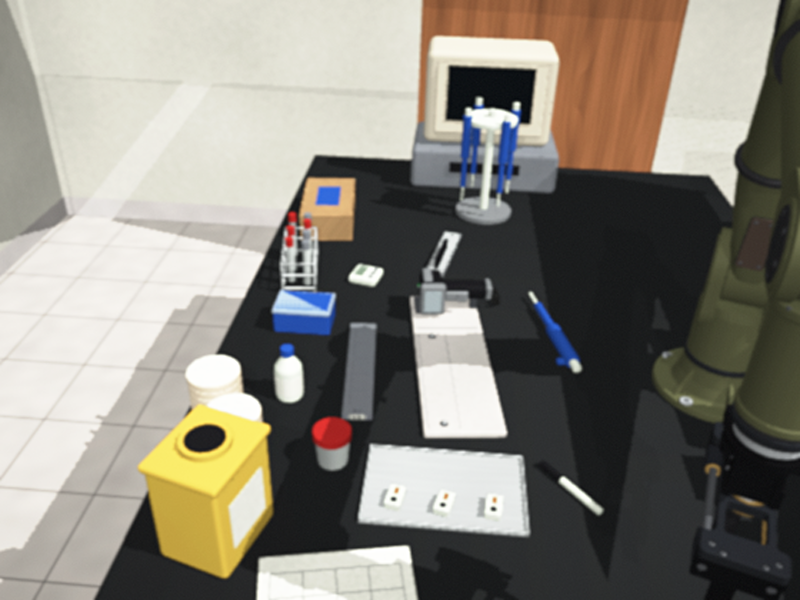

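The top view shows three white cartridges in the tray (at about (190,306), (189,340) and (187,373) in the 800x600 picture). The grey rack spans (274,270) to (402,262), the deck with its pegs at (268,339) and (387,325), the scanner at (440,335) and the straightedge (545,328). The side view shows the same things from the left.

Run:
```python
from h import *
t=load("t0")["im"][:,:,::-1][165:290,110:440];s=load("s0")["im"][:,:,::-1][150:385,225:385]
a=cv2.resize(t,None,fx=2.4,fy=2.4,interpolation=cv2.INTER_CUBIC)
cv2.imwrite("pics/c1.png",a)
cv2.imwrite("pics/c2.png",cv2.resize(s,None,fx=2.5,fy=2.5,interpolation=cv2.INTER_CUBIC))
for n in("t0","s0"):
  g=load(n)["im"]
  for p in ([(236,186),(300,186),(210,250),(182,250),(364,222),(404,237),(350,233),(134,215),(140,230)] if n=="t0" else [(252,260),(330,280),(315,173),(310,330),(305,345)]): print(n,p,g[p[1],p[0]])
```

```text
t0 (236, 186) [118 123 125]
t0 (300, 186) [46 48 49]
t0 (210, 250) [244 241 238]
t0 (182, 250) [182 180 175]
t0 (364, 222) [184 189 188]
t0 (404, 237) [229 233 231]
t0 (350, 233) [48 49 51]
t0 (134, 215) [228 211 188]
t0 (140, 230) [225 229 227]
s0 (252, 260) [111 114 119]
s0 (330, 280) [247 245 242]
s0 (315, 173) [239 242 240]
s0 (310, 330) [233 235 234]
s0 (305, 345) [227 230 228]
```

View pics/c1.png

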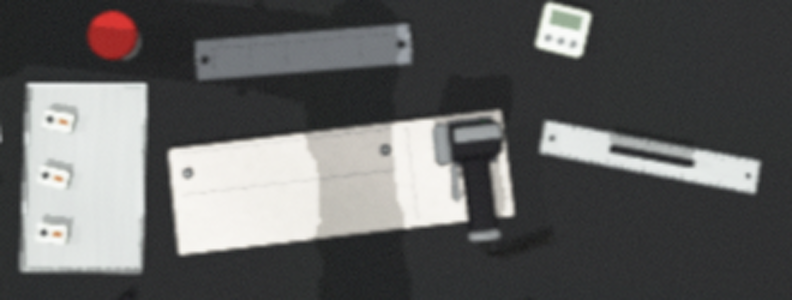

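View pics/c2.png

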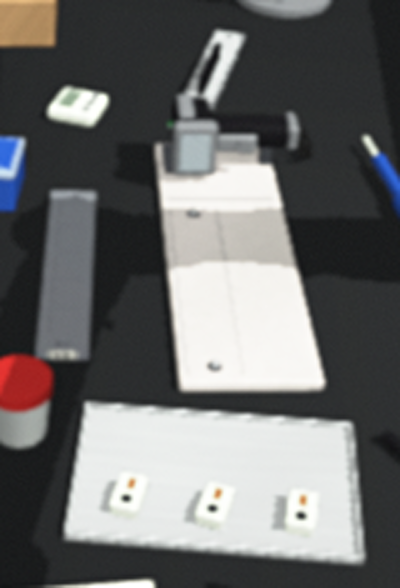

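The crops show the rack with its holes and grey body, and the deck with its pegs at crop pixels (188,173) and (385,149). Three cartridges lie at (60,119), (57,176) and (55,232), long side along the image's horizontal. Next I fit box models to both views.

```bash
cat >> h.py <<'E'
from scipy.optimize import minimize
S=4
def boxpts(pose,dx,dy,z0,z1):
    x,y,a=pose;c,s=np.cos(a),np.sin(a)
    return [[x+c*u-s*v,y+s*u+c*v,z] for u in dx for v in dy for z in (z0,z1)]
def rend(tag,pts,roi):
    p=np.array([px(tag,q) for q in pts]);h=cv2.convexHull((p-[roi[0]-.5,roi[1]-.5]).astype(np.float32))[:,0]*S
    m=np.zeros(((roi[3]-roi[1])*S,(roi[2]-roi[0])*S),np.uint8)
    cv2.fillConvexPoly(m,np.round((h-.5)*256).astype(np.int32),255,cv2.LINE_8,8)
    m=cv2.GaussianBlur(m.astype(np.float32)/255,(0,0),.8*S)
    return cv2.resize(m,None,fx=1/S,fy=1/S,interpolation=cv2.INTER_AREA)
def fit(views,init,dx,dy,z0,z1,pad=10):
    """views: list of (tag, fn image->soft mask 0..1 , weight-mask fn or None)"""
    D=[]
    for tag,fn in views:
        p=np.array([px(tag,q) for q in boxpts(init,dx,dy,z0,z1)])
        r=[*np.floor(p.min(0)-pad).astype(int),*np.ceil(p.max(0)+pad).astype(int)];r[0]=max(r[0],0);r[1]=max(r[1],0)
        im=load(tag)["im"].astype(np.float32)[r[1]:r[3],r[0]:r[2]]
        m=fn(im);wt=np.isfinite(m);D.append((tag,r,np.nan_to_num(m),wt))
    def cost(v):
        pose=[v[0]/1e3,v[1]/1e3,v[2]/500]
        return sum((((rend(t,boxpts(pose,dx,dy,z0,z1),r)-m)**2)*w_).sum() for t,r,m,w_ in D)
    v0=np.array([init[0]*1e3,init[1]*1e3,init[2]*500])
    best=None
    for k in(12,4):
        sx=np.vstack([v0]+[v0+k*e for e in np.eye(3)])
        o=minimize(cost,v0,method="Nelder-Mead",options=dict(initial_simplex=sx,xatol=.05,fatol=1e-3));v0=o.x
    return np.array([v0[0]/1e3,v0[1]/1e3,v0[2]/500]),o.fun
def thr(lo,hi):
    return lambda im:np.clip((im.mean(2)-lo)/(hi-lo),0,1)
def dots(tag,uv,r=5,bright=False):
    im=load(tag)["im"].astype(float).mean(2);u,v=np.round(uv).astype(int)
    p=im[v-r:v+r+1,u-r:u+r+1];q=np.clip(np.median(p)-p-12,0,None)
    Y,X=np.mgrid[v-r:v+r+1,u-r:u+r+1];return np.array([(X*q).sum(),(Y*q).sum()])/q.sum()
E
python3 - <<'E'
from h import *
c=lambda u,v:(u/2.4+110,v/2.4+165); s=lambda u,v:(u/2.5+225,v/2.5+150)
for nm,a,b in(("pegL",c(188,173),s(215,366)),("pegR",c(385,149),s(193,213))):
    a=dots("t0",a,4);b=dots("s0",b,4);print(nm,a,b,tri("t0",a,"s0",b),w("t0",a,.021),w("s0",b,.021))
for nm,a in(("hL",c(205,60)),("hR",c(402,44)),("rL",c(553,138)),("rR",c(748,175))):
    a=dots("t0",a,3);print(nm,a,w("t0",a,.012 if nm[0]=="h" else .005))
R0=(w("t0",c(303,51),.012));print(R0)
for V in(["t0"],["s0"],["t0","s0"]):
    print("rack",V,fit([(t,thr(45,90)) for t in V],[R0[0],R0[1],-.07+.16],[-.026,.026],[-.143,.143],0,.012))
R1=w("t0",c(650,157),.005);print(R1)
print("rule",fit([("t0",thr(60,170))],[R1[0],R1[1],-.15],[-.022,.022],[-.143,.143],0,.005))
for i,(u,v) in enumerate(((60,119),(57,176),(55,232))):
    u,v=np.round(c(u,v)).astype(int);im=load("t0")["im"].astype(int);q=im[v-7:v+8,u-10:u+11]
    print(i,w("t0",(u,v),.017));print((q[:,:,0]-q[:,:,2])) if i==0 else 0;print(q.mean(2).astype(int)) if i==0 else 0
E
```

```text
pegL [187.94278742 236.53660521] [310.00063492 296.4215873 ] [0.50199772 0.1750268  0.01003514] [0.50127322 0.17305383 0.021     ] [0.50257982 0.18764703 0.021     ]
pegR [270.07392996 226.98323855] [301.80707071 235.36616162] [ 0.53274912 -0.08665739  0.01082046] [ 0.53175703 -0.08687022  0.021     ] [ 0.53304595 -0.0717907   0.021     ]
hL [194.86206897 189.51213282] [0.65244837 0.15513637 0.012     ]
hR [277.74841438 182.77307963] [ 0.67406379 -0.11095554  0.012     ]
rL [339.50985915 222.05352113] [ 0.5485821  -0.30776472  0.005     ]
rR [423.32624544 238.5127582 ] [ 0.49657197 -0.57188077  0.005     ]
[0.66291904 0.02213806 0.012     ]
rack ['t0'] (array([0.66379008, 0.02271824, 0.07904649]), np.float64(33.863121032714844))
rack ['s0'] (array([0.66440969, 0.02530689, 0.07885342]), np.float64(143.45050048828125))
rack ['t0', 's0'] (array([0.66419017, 0.02383646, 0.07967665]), np.float64(182.81527709960938))
[ 0.52206797 -0.43838708  0.005     ]
rule (array([ 0.52343096, -0.43681181, -0.18787352]), np.float64(100.42778015136719))
0 [0.56988759 0.34462002 0.017     ]
[[-2 -2 -1 -1 
[... 1686 characters left out ...]
3]
 [224 227 236 243 232 209 208 230 236 221 197 183 189 217 224 188 181 211
  221 222 224]
 [223 226 234 242 242 240 242 246 246 244 241 236 230 232 224 181 190 216
  223 223 224]
 [223 223 223 225 231 237 242 244 245 246 246 246 245 243 227 186 201 219
  223 223 226]
 [224 224 223 222 225 228 231 228 229 233 238 242 243 240 224 198 213 223
  224 226 226]
 [223 225 226 225 224 226 227 225 226 227 229 232 229 223 214 213 223 227
  229 229 229]
 [223 225 225 225 224 226 226 227 227 226 227 228 227 225 224 225 227 230
  231 229 228]
 [224 224 225 224 224 226 227 226 227 227 228 228 228 229 228 228 228 230
  231 231 230]]
1 [0.49656682 0.34572271 0.017     ]
2 [0.42074884 0.34672466 0.017     ]
```

```bash
cat >> h.py <<'E'
def cmask(im):
    m=np.clip((im.mean(2)-229)/(239-229),0,1).astype(np.float32);m=np.maximum(m,np.clip((im[:,:,0]-im[:,:,2]-4)/8,0,1))
    return cv2.morphologyEx(m,cv2.MORPH_CLOSE,cv2.getStructuringElement(cv2.MORPH_ELLIPSE,(7,7)))
def cart(tag,init): return fit([(tag,cmask)],init,[-.012,.012],[-.02,.02],.0169 if tag[0]=="t" else .003,.017,4)
E
python3 - <<'E'
from h import *
for i,p in enumerate([(.57,.345),(.4966,.3457),(.4207,.3467)]):
    for t in("t0","s0"): 
        for a in(.1,-.2): print(i,t,*cart(t,[*p,a]))
def dk(x0,x1):
    def f(im):
        m=thr(60,150)(im);return m
    return f
# deck: use NaN where scanner lies
def fitdeck(tag):
    import h
    st0=[.503-.0,.04,.117];c,s=np.cos(.117),np.sin(.117)
    o=np.array([.517,.0435])-np.array([c*.03,s*.03])
    init=[o[0],o[1],.117]
    pts=boxpts(init,[-.075,.065],[-.29,.155],0,.012)
    p=np.array([px(tag,q) for q in pts]);pad=8
    r=np.floor(p.min(0)-pad)
    sc=np.array([px(tag,q) for q in boxpts(init,[-.13,.09],[-.31,-.13],0,.1)])
    hu=cv2.convexHull((sc-r).astype(np.int32))
    def fn(im):
        m=thr(60,150)(im).astype(np.float32);k=np.zeros(m.shape,np.uint8);cv2.fillConvexPoly(k,hu,1)
        m=cv2.morphologyEx(m,cv2.MORPH_CLOSE,np.ones((7,7)));m[k>0]=np.nan;return m
    return fit([(tag,fn)],init,[-.075,.065],[-.29,.155],0,.012,pad)
for t in("t0","s0"):
    v,f=fitdeck(t);c,s=np.cos(v[2]),np.sin(v[2]);print(t,v,f,"seat",v[0]+c*.03,v[1]+s*.03)
for t in("t0","s0"):
    print(t,"pegs z=.016",w(t,dots(t,px(t,(.5015,.174,.016)),4),.016),w(t,dots(t,px(t,(.532,-.087,.016)),4),.016))
E
```

```text
0 t0 [ 0.56946953  0.35020545 -0.23688192] 6.8298187255859375
0 t0 [ 0.56934293  0.35040659 -0.19767118] 6.883197784423828
0 s0 [0.57095137 0.34036665 0.11414378] 138.50755310058594
0 s0 [ 0.56952154  0.34082342 -0.21344939] 191.36044311523438
1 t0 [ 0.49532537  0.35630723 -0.29419407] 6.460231304168701
1 t0 [ 0.49526149  0.3562632  -0.19430122] 6.942370414733887
1 s0 [0.49749771 0.34466663 0.1233716 ] 115.21109008789062
1 s0 [ 0.49548594  0.34580006 -0.21733314] 145.59921264648438
2 t0 [ 0.42064708  0.3554194  -0.11144898] 6.848433494567871
2 t0 [ 0.42064169  0.3555089  -0.18806528] 7.328179359436035
2 s0 [ 0.41961224  0.34917874 -0.05612453] 52.64742660522461
2 s0 [ 0.41937804  0.34881918 -0.18066492] 57.29733657836914
t0 [0.48631134 0.04210268 0.12227803] 28.69599151611328 seat 0.5160873382461105 0.045761889315859124
s0 [0.48724666 0.04205904 0.12252093] 60.379966735839844 seat 0.5170217712919418 0.04572548345499327
t0 pegs z=.016 [0.50146534 0.17395938 0.016     ] [ 0.53204239 -0.08675972  0.016     ]
s0 pegs z=.016 [0.50244836 0.18183781 0.016     ] [ 0.53310196 -0.07909959  0.016     ]
```

```bash
cat >> h.py <<'E'
from scipy.spatial.transform import Rotation as Ro
def plan(x,y,z,ang):
    """ang: wanted world angle of tool y (mod pi). prints the turn, then the shift after the turn"""
    s=ctrl.get_state();R=Ro.from_rotvec(s["tool_rot"]).as_matrix();a=np.arctan2(R[1,1],R[0,1])
    d=(a-ang+np.pi/2)%np.pi-np.pi/2
    R2=R@Ro.from_rotvec([0,0,d]).as_matrix();u=R2.T@(np.array([x,y,z])-s["position"])/.06
    print("t %.1f pos %s ang %.3f tilt %s grip %.3f gf %.1f F %s q7 %.2f"%(s["time"],s["position"].round(4),a,R[:2,2].round(4),s["grip_width"],s["grip_force"],s["ft_force"].round(1),s["joint_positions"][6]))
    print("turn %.2f  shift tx %.3f ty %.3f tz %.3f"%(np.degrees(d)/8,*u))
E
python3 -c "
from h import *
plan(.664,.0232,.12,.079)"
```

```text
t 0.1 pos [0.2172 0.6122 0.2356] ang 1.230 tilt [-0.0005 -0.0016] grip 0.997 gf 0.0 F [-0.1 -0.   0.3] q7 -0.06
turn 8.24  shift tx -10.370 ty 6.651 tz 1.939
```

send_rows([
  {"turn": 0.92,"grip": 1},
  {"turn": 0.92},
  {"turn": 0.92},
  {"turn": 0.92},
  {"turn": 0.92},
  {"turn": 0.92},
  {"turn": 0.92},
  {"turn": 0.9},
  {"turn": 0.9},
])

```text
validation failed for argument at $.st...
```

send_rows([
  {"tx": -0.75,"ty": 0.48},
  {"tx": -0.75,"ty": 0.48},
  {"tx": -0.75,"ty": 0.48},
  {"tx": -0.75,"ty": 0.48},
  {"tx": -0.75,"ty": 0.48},
  {"tx": -0.75,"ty": 0.48},
  {"tx": -0.75,"ty": 0.48},
  {"tx": -0.75,"ty": 0.48},
  {"tx": -0.75,"ty": 0.48},
  {"tx": -0.75,"ty": 0.48},
  {"tx": -0.75,"ty": 0.48},
  {"tx": -0.75,"ty": 0.48},
])

```text
validation failed for argument at $.st...
```

```bash
python3 -c "
from h import *
plan(.664,.0232,.06,.079)"
```

```text
t 0.1 pos [0.2172 0.6122 0.2356] ang 1.230 tilt [-0.0005 -0.0016] grip 0.997 gf 0.0 F [-0.1 -0.   0.3] q7 -0.06
turn 8.24  shift tx -10.368 ty 6.651 tz 2.939
```

Rows seem to need every key.

send_rows([
  {"tx": 0,"ty": 0,"tz": 0,"turn": 0.92,"grip": 1},
  {"tx": 0,"ty": 0,"tz": 0,"turn": 0.92,"grip": 1},
  {"tx": 0,"ty": 0,"tz": 0,"turn": 0.92,"grip": 1},
  {"tx": 0,"ty": 0,"tz": 0,"turn": 0.92,"grip": 1},
  {"tx": 0,"ty": 0,"tz": 0,"turn": 0.92,"grip": 1},
  {"tx": 0,"ty": 0,"tz": 0,"turn": 0.92,"grip": 1},
  {"tx": 0,"ty": 0,"tz": 0,"turn": 0.92,"grip": 1},
  {"tx": 0,"ty": 0,"tz": 0,"turn": 0.9,"grip": 1},
  {"tx": 0,"ty": 0,"tz": 0,"turn": 0.9,"grip": 1},
])

```text
time: 1.23
position: [0.2171, 0.6123, 0.2359]
tool_rot: [2.136, 2.303, -0.002]
ft_force: [-0.7, 0.4, -0.5]
grip_width: 0.997
grip_force: 0.0
```

send_rows([
  {"tx": -0.75,"ty": 0.48,"tz": 0,"turn": 0,"grip": 1},
  {"tx": -0.75,"ty": 0.48,"tz": 0,"turn": 0,"grip": 1},
  {"tx": -0.75,"ty": 0.48,"tz": 0,"turn": 0,"grip": 1},
  {"tx": -0.75,"ty": 0.48,"tz": 0,"turn": 0,"grip": 1},
  {"tx": -0.75,"ty": 0.48,"tz": 0,"turn": 0,"grip": 1},
  {"tx": -0.75,"ty": 0.48,"tz": 0,"turn": 0,"grip": 1},
  {"tx": -0.75,"ty": 0.48,"tz": 0,"turn": 0,"grip": 1},
  {"tx": -0.75,"ty": 0.48,"tz": 0,"turn": 0,"grip": 1},
  {"tx": -0.75,"ty": 0.48,"tz": 0,"turn": 0,"grip": 1},
  {"tx": -0.75,"ty": 0.48,"tz": 0,"turn": 0,"grip": 1},
  {"tx": -0.75,"ty": 0.48,"tz": 0,"turn": 0,"grip": 1},
  {"tx": -0.75,"ty": 0.48,"tz": 0,"turn": 0,"grip": 1},
])

```text
time: 2.72
position: [0.6053, 0.1005, 0.2363]
tool_rot: [-2.131, -2.308, 0.0]
ft_force: [0.3, 0.5, 0.7]
grip_width: 1.003
grip_force: 0.0
```

```bash
python3 -c "
from h import *
plan(.664,.0232,.06,.079)"
```

```text
t 2.7 pos [0.6053 0.1005 0.2363] ang 0.080 tilt [-0.0004  0.0002] grip 1.003 gf 0.0 F [0.3 0.5 0.7] q7 -0.03
turn 0.01  shift tx -1.362 ty 0.875 tz 2.937
```

send_rows([
  {"tx": -0.68,"ty": 0.44,"tz": 0,"turn": 0,"grip": 1},
  {"tx": -0.68,"ty": 0.435,"tz": 0.3,"turn": 0,"grip": 1},
  {"tx": 0,"ty": 0,"tz": 0.8,"turn": 0,"grip": 1},
  {"tx": 0,"ty": 0,"tz": 0.8,"turn": 0,"grip": 1},
  {"tx": 0,"ty": 0,"tz": 0.8,"turn": 0,"grip": 1},
  {"tx": 0,"ty": 0,"tz": 0.235,"turn": 0,"grip": 1},
  {"tx": 0,"ty": 0,"tz": 0,"turn": 0,"grip": 1},
  {"tx": 0,"ty": 0,"tz": 0,"turn": 0,"grip": 1},
])

```text
time: 3.72
position: [0.6652, 0.0246, 0.0629]
tool_rot: [2.13, 2.306, 0.005]
ft_force: [0.4, -0.1, 0.2]
grip_width: 1.0
grip_force: 0.0
```

```bash
python3 -c "
from h import *
plan(.664,.0232,.0165,.079)"
```

```text
t 3.7 pos [0.6652 0.0246 0.0629] ang 0.080 tilt [0.0039 0.0004] grip 1.000 gf 0.0 F [ 0.4 -0.1  0.2] q7 0.20
turn 0.00  shift tx -0.021 ty -0.025 tz 0.773
```

send_rows([
  {"tx": -0.02,"ty": -0.02,"tz": 0.4,"turn": 0,"grip": 1},
  {"tx": 0,"ty": 0,"tz": 0.37,"turn": 0,"grip": 1},
  {"tx": 0,"ty": 0,"tz": 0,"turn": 0,"grip": 1},
  {"tx": 0,"ty": 0,"tz": 0,"turn": 0,"grip": 1},
  {"tx": 0,"ty": 0,"tz": 0,"turn": 0,"grip": 0.45},
  {"tx": 0,"ty": 0,"tz": 0,"turn": 0,"grip": 0.45},
  {"tx": 0,"ty": 0,"tz": 0,"turn": 0,"grip": 0.45},
  {"tx": 0,"ty": 0,"tz": 0,"turn": 0,"grip": 0.45},
  {"tx": 0,"ty": 0,"tz": 0,"turn": 0,"grip": 0.45},
  {"tx": 0,"ty": 0,"tz": 0,"turn": 0,"grip": 0.45},
], newtons=45)

```text
time: 4.97
position: [0.6627, 0.0233, 0.0145]
tool_rot: [2.131, 2.308, 0.001]
ft_force: [0.3, -0.2, 4.1]
grip_width: 0.594
grip_force: 45.3
```

```bash
python3 -c "
from h import *
plan(.664,.0232,.0165,.079)
snap('top','t1');print(fit([('t1',thr(45,90))],[.664,.0232,.079],[-.026,.026],[-.143,.143],0,.012))"
```

```text
t 5.0 pos [0.6627 0.0233 0.0145] ang 0.079 tilt [0.0007 0.0001] grip 0.594 gf 45.3 F [ 0.3 -0.2  4.1] q7 0.22
turn 0.00  shift tx -0.004 ty 0.022 tz -0.033
(array([0.66159742, 0.02434097, 0.07152172]), np.float64(891.52001953125))
```

send_rows([
  {"tx": 0,"ty": 0,"tz": -0.3,"turn": 0,"grip": 0.45},
  {"tx": 0,"ty": 0,"tz": -0.5,"turn": 0,"grip": 0.45},
  {"tx": 0,"ty": 0,"tz": 0,"turn": 0,"grip": 0.45},
  {"tx": 0,"ty": 0,"tz": 0,"turn": 0,"grip": 0.45},
])

```text
time: 5.52
position: [0.6616, 0.0235, 0.0614]
tool_rot: [-2.131, -2.307, 0.001]
ft_force: [-1.0, 0.1, -2.0]
grip_width: 0.599
grip_force: 45.0
```

```bash
python3 -c "
from h import *
plan(.516,.0456,.0625,.119)"
```

```text
t 5.5 pos [0.6616 0.0235 0.0614] ang 0.080 tilt [-0.0014  0.0001] grip 0.599 gf 45.0 F [-1.   0.1 -2. ] q7 0.20
turn -0.28  shift tx 0.654 ty -2.365 tz -0.015
```

send_rows([
  {"tx": 0,"ty": 0,"tz": 0,"turn": -0.28,"grip": 0.45},
  {"tx": 0.13,"ty": -0.47,"tz": 0,"turn": 0,"grip": 0.45},
  {"tx": 0.13,"ty": -0.47,"tz": 0,"turn": 0,"grip": 0.45},
  {"tx": 0.13,"ty": -0.47,"tz": 0,"turn": 0,"grip": 0.45},
  {"tx": 0.13,"ty": -0.47,"tz": 0,"turn": 0,"grip": 0.45},
  {"tx": 0.13,"ty": -0.48,"tz": 0,"turn": 0,"grip": 0.45},
  {"tx": 0,"ty": 0,"tz": 0,"turn": 0,"grip": 0.45},
  {"tx": 0,"ty": 0,"tz": 0,"turn": 0,"grip": 0.45},
  {"tx": 0,"ty": 0,"tz": 0,"turn": 0,"grip": 0.45},
])

```text
time: 6.65
position: [0.5181, 0.045, 0.0623]
tool_rot: [2.085, 2.348, 0.0]
ft_force: [0.5, 0.7, -3.0]
grip_width: 0.591
grip_force: 45.0
```

```bash
python3 -c "
from h import *
plan(.516,.0456,.035,.119)
snap('top','t2');snap('side','s2')
t=load('t2')['im'][:,:,::-1][205:265,165:325];s=load('s2')['im'][:,:,::-1][195:315,250:370]
cv2.imwrite('pics/c3.png',np.hstack([cv2.resize(np.vstack([t,0*t]),None,fx=2.8,fy=4,interpolation=2)[:480],cv2.resize(s,(350,480),interpolation=2)]))"
```

```text
t 6.7 pos [0.5181 0.045  0.0623] ang 0.118 tilt [ 0.0008 -0.0005] grip 0.591 gf 45.0 F [ 0.5  0.7 -3. ] q7 0.10
turn -0.00  shift tx 0.015 ty -0.034 tz 0.455
```

View pics/c3.png

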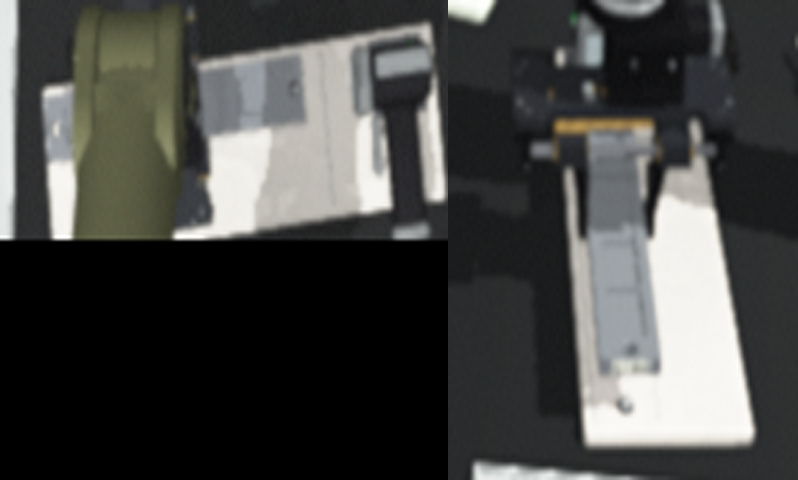

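The pictures show the rack above the deck, roughly over the pegs. The right hole is at crop (294,87) from above, and the left hole at (630,350) with the left peg at (625,404) from the side.

Run:
```python
from h import *
a=dots("t2",(270,226.7),3);b=dots("s2",(312.4,282.5),3)
print(a,b)
for z in(.055,.060):print(z,"R top",w("t2",a,z),"L side",w("s2",b,z))
print("pegL side",[w("s0",dots("s0",(310,296.4),4),z) for z in(.012,.021)])
# full outline fits: hi-res, rack ends only from the top view (hand hides the middle)
def ends(tag,z):
    im=load(tag)["im"].astype(np.float32).mean(2);u,v=px(tag,(.5181-.0,.045,z));out=[]
    c,s=np.cos(.118),np.sin(.118)
    for q in(.09,.1,.11,-.06,-.07,-.08,-.09,-.1,-.11):
        L=np.linspace(-.05,.05,201);P=np.array([px(tag,(.517+c*l-s*q,.045+s*l+c*q,z)) for l in L],np.float32)
        out.append((q,cv2.remap(im,P[:,:1],P[:,1:],cv2.INTER_LINEAR)[:,0]))
    return L,out
L,o=ends("t2",.06)
for q,p in o:
    g=np.gradient(p);i=np.where(L<-.01)[0];j=np.where(L>.01)[0]
    e1=L[i[np.argmin(g[i])]];e2=L[j[np.argmax(g[j])]];print(q,"edges",e1.round(4),e2.round(4),"mid",((e1+e2)/2).round(4))
```

```text
[268.88288288 225.86486486] [312.59754434 282.03274216]
0.055 R top [ 0.53327786 -0.08392592  0.055     ] L side [0.4986315  0.17399936 0.055     ]
0.06 R top [ 0.53298169 -0.08404797  0.06      ] L side [0.49878911 0.1800967  0.06      ]
pegL side [array([0.50235042, 0.17726787, 0.012     ]), array([0.50257982, 0.18764703, 0.021     ])]
0.09 edges -0.01 0.0345 mid 0.0122
0.1 edges -0.0325 0.0485 mid 0.008
0.11 edges -0.015 0.0235 mid 0.0042
-0.06 edges -0.0265 0.0215 mid -0.0025
-0.07 edges -0.0295 0.025 mid -0.0023
-0.08 edges -0.0295 0.024 mid -0.0028
-0.09 edges -0.0275 0.023 mid -0.0023
-0.1 edges -0.028 0.0235 mid -0.0023
-0.11 edges -0.0305 0.0235 mid -0.0035
```

send_rows([
  {"tx": 0,"ty": 0.02,"tz": 0.2,"turn": 0,"grip": 0.45},
  {"tx": 0,"ty": 0,"tz": 0.17,"turn": 0,"grip": 0.45},
  {"tx": 0,"ty": 0,"tz": 0,"turn": 0,"grip": 0.45},
  {"tx": 0,"ty": 0,"tz": 0,"turn": 0,"grip": 0.45},
  {"tx": 0,"ty": 0,"tz": 0,"turn": 0,"grip": 0.45},
  {"tx": 0,"ty": 0,"tz": 0,"turn": 0,"grip": 0.45},
])

```text
time: 7.5
position: [0.5187, 0.0455, 0.0404]
tool_rot: [2.086, 2.349, 0.001]
ft_force: [-0.3, 0.5, -1.9]
grip_width: 0.587
grip_force: 45.0
```

```bash
cat >> h.py <<'E'
def prof(tag,o,ang,z,qs,lo=-.05,hi=.05,along=False):
    im=load(tag)["im"].astype(np.float32).mean(2);c,s=np.cos(ang),np.sin(ang);L=np.linspace(lo,hi,401);out=[]
    for q in qs:
        P=np.array([px(tag,(o[0]+c*a-s*b,o[1]+s*a+c*b,z)) for a,b in ([(q,l) for l in L] if along else [(l,q) for l in L])],np.float32)
        out.append(cv2.remap(im,P[:,:1],P[:,1:],cv2.INTER_CUBIC)[:,0])
    return L,np.array(out)
def edges(tag,o,ang,z,qs,w1,w2,along=False):
    """strongest edge in window w1 and in window w2 along each profile, median"""
    L,p=prof(tag,o,ang,z,qs,min(w1+w2),max(w1+w2),along);r=[]
    for w_ in(w1,w2):
        i=np.where((L>=w_[0])&(L<=w_[1]))[0];g=np.abs(np.gradient(cv2.GaussianBlur(p,(9,1),0),axis=1))[:,i]
        r.append([np.sum(L[i]*k**4)/np.sum(k**4) for k in g])
    return np.round(np.median(r,axis=1),4),np.round(r,4)
E
python3 - <<'E'
from h import *
plan(.5165,.0455,.0325,.119)
snap("top","t3");snap("side","s3")
o=(.5165,.0455);zt=.036
print("top -y half",edges("t3",o,.12,zt,np.linspace(-.115,-.06,8),(-.036,-.016),(.016,.036)))
print("side +y half",edges("s3",o,.12,zt,np.linspace(.07,.125,8),(-.036,-.016),(.016,.036)))
print("side deck edges",edges("s3",o,.12,.012,np.linspace(.146,.152,4),(-.115,-.095),(.025,.045)))
print("top deck edges",edges("t3",o,.12,.012,np.linspace(-.19,-.15,5),(-.115,-.095),(.025,.045)))
print("top deck left part",edges("t0",o,.12,.012,np.linspace(-.15,.14,9),(-.115,-.095),(.025,.045)))
print("ends: top rack -y end",edges("t3",o,.12,zt,np.linspace(-.02,.02,5),(-.155,-.137),(-.155,-.137),True)[0], "deck +y end top/side",edges("t0",o,.12,.012,np.linspace(-.09,.02,6),(.145,.165),(.145,.165),True)[0],edges("s0",o,.12,.012,np.linspace(-.09,.02,6),(.145,.165),(.145,.165),True)[0])
print("rack +y end side",edges("s3",o,.12,zt,np.linspace(-.02,.02,5),(.135,.15),(.135,.15),True))
s=load("s3")["im"][:,:,::-1][240:320,280:370];t=load("t3")["im"][:,:,::-1][205:265,235:325]
cv2.imwrite("pics/c4.png",np.hstack([cv2.resize(s,(390,400),interpolation=2),cv2.resize(t,(400,400),interpolation=2)]))
E
```

```text
t 7.5 pos [0.5187 0.0455 0.0404] ang 0.119 tilt [0.0007 0.0004] grip 0.587 gf 45.0 F [-0.3  0.5 -1.9] q7 0.12
turn -0.00  shift tx 0.004 ty -0.036 tz 0.132
top -y half (array([-0.028 ,  0.0328]), array([[-0.0285, -0.0285, -0.0279, -0.0284, -0.028 , -0.0275, -0.0269,
        -0.0275],
       [ 0.0324,  0.0324,  0.0332,  0.0327,  0.0328,  0.0331,  0.0333,
         0.0324]]))
side +y half (array([-0.0245,  0.0294]), array([[-0.0244, -0.0247, -0.0246, -0.0244, -0.0246, -0.0245, -0.0243,
        -0.0244],
       [ 0.0295,  0.0293,  0.0293,  0.0306,  0.0297,  0.0287,  0.029 ,
         0.0301]]))
side deck edges (array([-0.1046,  0.0375]), array([[-0.1045, -0.1046, -0.1046, -0.1049],
       [ 0.0375,  0.0375,  0.0375,  0.0375]]))
top deck edges (array([-0.1057,  0.0348]), array([[-0.1055, -0.1057, -0.1059, -0.1052, -0.1061],
       [ 0.0344,  0.0352,  0.0342,  0.0348,  0.0353]]))
top deck left part (array([-0.1056,  0.0349]), array([[-0.1066, -0.1056, -0.1052, -0.1059, -0.1057, -0.1055, -0.1064,
        -0.1056, -0.1056],
       [ 0.0348,  0.0345,  0.0348,  0.0356,  0.0348,  0.0352,  0.0354,
         0.0349,  0.0354]]))
ends: top rack -y end [-0.1423 -0.1423] deck +y end top/side [0.154 0.154] [0.164 0.164]
rack +y end side (array([0.1421, 0.1421]), array([[0.1431, 0.1423, 0.139 , 0.1421, 0.142 ],
       [0.1431, 0.1423, 0.139 , 0.1421, 0.142 ]]))
```

View pics/c4.png

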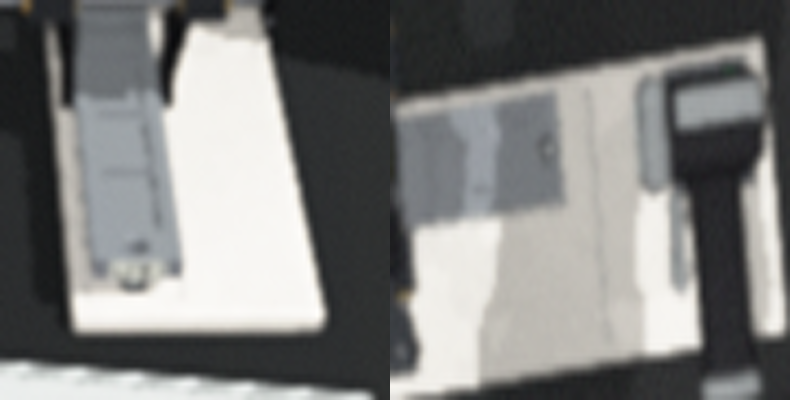

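send_rows([
  {"tx": -0.01,"ty": 0.005,"tz": 0,"turn": -0.11,"grip": 0.45},
  {"tx": 0,"ty": 0,"tz": 0.06,"turn": 0,"grip": 0.45},
  {"tx": 0,"ty": 0,"tz": 0.06,"turn": 0,"grip": 0.45},
  {"tx": 0,"ty": 0,"tz": 0.05,"turn": 0,"grip": 0.45},
  {"tx": 0,"ty": 0,"tz": 0,"turn": 0,"grip": 0.45},
  {"tx": 0,"ty": 0,"tz": 0,"turn": 0,"grip": 0.45},
  {"tx": 0,"ty": 0,"tz": 0,"turn": 0,"grip": 0.45},
])

```text
time: 8.48
position: [0.5189, 0.0447, 0.0299]
tool_rot: [2.068, 2.365, 0.0]
ft_force: [0.3, -0.7, -3.2]
grip_width: 0.593
grip_force: 45.0
```

send_rows([
  {"tx": 0,"ty": 0,"tz": 0.04,"turn": 0,"grip": 0.45},
  {"tx": 0,"ty": 0,"tz": 0.03,"turn": 0,"grip": 0.45},
  {"tx": 0,"ty": 0,"tz": 0,"turn": 0,"grip": 0.45},
  {"tx": 0,"ty": 0,"tz": 0,"turn": 0,"grip": 0.45},
  {"tx": 0,"ty": 0,"tz": 0,"turn": 0,"grip": 0.45},
])

```text
time: 9.1
position: [0.5191, 0.0449, 0.0266]
tool_rot: [-2.068, -2.365, -0.001]
ft_force: [-1.4, -0.1, 6.1]
grip_width: 0.587
grip_force: 45.0
```

send_rows([
  {"tx": 0,"ty": 0,"tz": 0,"turn": 0,"grip": 0.8},
  {"tx": 0,"ty": 0,"tz": 0,"turn": 0,"grip": 0.8},
  {"tx": 0,"ty": 0,"tz": -0.3,"turn": 0,"grip": 0.9},
  {"tx": 0,"ty": 0,"tz": -0.8,"turn": 0,"grip": 0.7},
  {"tx": 0,"ty": 0,"tz": -0.9,"turn": 0,"grip": 0.7},
  {"tx": 0.95,"ty": 0,"tz": 0,"turn": 0,"grip": 0.7},
  {"tx": 0.95,"ty": 0,"tz": 0,"turn": 0,"grip": 0.7},
  {"tx": 0.95,"ty": 0,"tz": 0,"turn": 0,"grip": 0.7},
  {"tx": 0.95,"ty": 0,"tz": 0,"turn": 0,"grip": 0.7},
  {"tx": 0.95,"ty": 0,"tz": 0,"turn": 0,"grip": 0.7},
  {"tx": 0,"ty": 0,"tz": 0,"turn": 0,"grip": 0.7},
  {"tx": 0,"ty": 0,"tz": 0,"turn": 0,"grip": 0.7},
])

```text
time: 10.6
position: [0.4805, 0.3264, 0.1459]
tool_rot: [2.067, 2.365, -0.002]
ft_force: [0.5, -0.6, -0.4]
grip_width: 0.698
grip_force: 0.0
```

Run:
```python
from h import *
snap("top","t4");snap("side","s4")
o=(.5165,.0455)
q=np.linspace(-.13,.13,9)
print("near edge top",edges("t4",o,.12,.024,q,(-.036,-.016),(-.036,-.016)))
print("-y end",edges("t4",o,.12,.024,np.linspace(-.02,.02,5),(-.155,-.137),(-.155,-.137),True)[0],"+y end side",edges("s4",o,.12,.024,np.linspace(-.02,.02,5),(.135,.15),(.135,.15),True)[0])
print("side near",edges("s4",o,.12,.024,q[4:],(-.036,-.016),(.016,.036))[0])
plan(.5694,.3502,.06,-.2)
t=load("t4")["im"][:,:,::-1][195:265,110:310]
cv2.imwrite("pics/c5.png",cv2.resize(t,None,fx=4,fy=4,interpolation=2))
for i,p in enumerate([(.57,.345),(.4966,.3457),(.4207,.3467)]):
    for a in(.1,-.2): print(i,*cart("t4",[*p,a]))
```

```text
near edge top (array([-0.0279, -0.0279]), array([[-0.0279, -0.0271, -0.0267, -0.0282, -0.0272, -0.0275, -0.0289,
        -0.0285, -0.028 ],
       [-0.0279, -0.0271, -0.0267, -0.0282, -0.0272, -0.0275, -0.0289,
        -0.0285, -0.028 ]]))
-y end [-0.1429 -0.1429] +y end side [0.1423 0.1423]
side near [-0.0251  0.0217]
t 10.7 pos [0.4812 0.3253 0.146 ] ang 0.131 tilt [ 0.0001 -0.0008] grip 0.700 gf 0.0 F [-0.8  0.6  0.1] q7 -0.44
turn 2.37  shift tx 0.700 ty 1.357 tz 1.433
0 [0.56699776 0.34803731 0.07959156] 32.392601013183594
0 [ 0.56707609  0.34488377 -0.18972616] 31.544097900390625
1 [0.49395341 0.33735493 0.12334243] 47.99856185913086
1 [ 0.49306167  0.34258138 -0.17429829] 48.75074005126953
2 [0.41912575 0.34235006 0.11597916] 62.398773193359375
2 [ 0.41913363  0.3457426  -0.18197974] 62.266029357910156
```

View pics/c5.png

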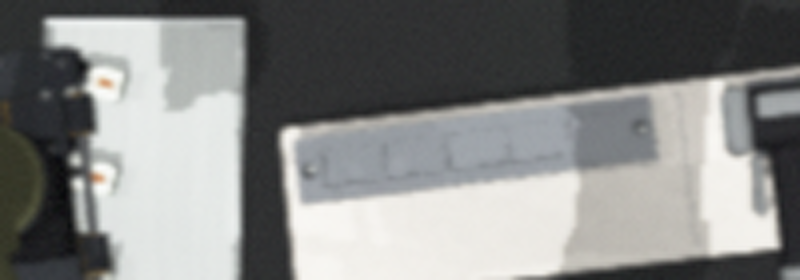

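The rack sits on both pegs, with the peg tips showing in the holes at crop (310,168) and (642,128). On to the first cartridge.

send_rows([
  {"tx": 0,"ty": 0,"tz": 0,"turn": 0.8,"grip": 0.65},
  {"tx": 0,"ty": 0,"tz": 0,"turn": 0.8,"grip": 0.65},
  {"tx": 0,"ty": 0,"tz": 0,"turn": 0.77,"grip": 0.65},
  {"tx": 0.23,"ty": 0.47,"tz": 0,"turn": 0,"grip": 0.65},
  {"tx": 0.23,"ty": 0.46,"tz": 0,"turn": 0,"grip": 0.65},
  {"tx": 0.24,"ty": 0.46,"tz": 0,"turn": 0,"grip": 0.65},
  {"tx": 0,"ty": 0,"tz": 0.7,"turn": 0,"grip": 0.65},
  {"tx": 0,"ty": 0,"tz": 0.73,"turn": 0,"grip": 0.65},
  {"tx": 0,"ty": 0,"tz": 0,"turn": 0,"grip": 0.65},
  {"tx": 0,"ty": 0,"tz": 0,"turn": 0,"grip": 0.65},
  {"tx": 0,"ty": 0,"tz": 0,"turn": 0,"grip": 0.65},
])

```text
time: 12.08
position: [0.5723, 0.3527, 0.0627]
tool_rot: [2.429, 1.991, 0.007]
ft_force: [-0.7, 0.5, -0.1]
grip_width: 0.654
grip_force: 0.0
```

Run:
```python
from h import *
plan(.5715,.3503,.023,-.2)
snap("side","s5");t=load("s5")["im"][:,:,::-1][290:380,240:380]
cv2.imwrite("pics/c6.png",cv2.resize(t,None,fx=5,fy=5,interpolation=2))
```

```text
t 12.1 pos [0.5723 0.3527 0.0627] ang -0.197 tilt [0.0035 0.0025] grip 0.654 gf 0.0 F [-0.7  0.5 -0.1] q7 -0.65
turn 0.02  shift tx -0.043 ty -0.007 tz 0.661
```

View pics/c6.png

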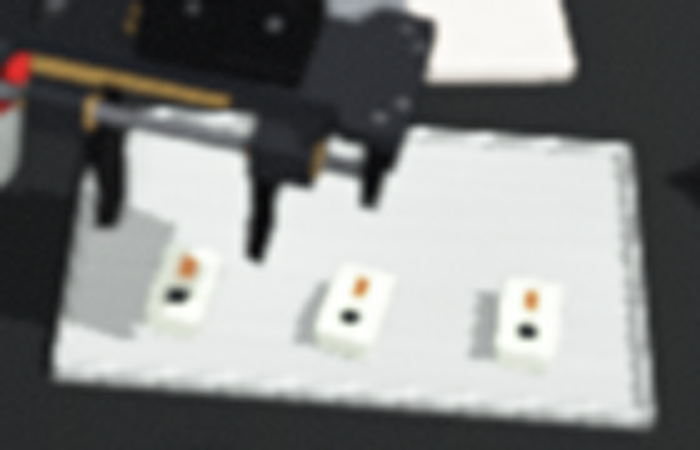

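Run:
```python
from h import *
for u,v in((185,282),(357,307),(530,315)): print(w("s5",(240+u/5-.4,290+v/5-.4),.017))
print("cup",w("t0",(157.5,180),.064),w("s0",(332/800*560,432/600*420),.064))
```

```text
[0.57016641 0.35237394 0.017     ]
[0.49552246 0.35897477 0.017     ]
[0.42147739 0.35580477 0.017     ]
cup [0.67565657 0.26376058 0.064     ] [0.67748946 0.27652098 0.064     ]
```

send_rows([
  {"tx": -0.02,"ty": 0,"tz": 0.35,"turn": 0,"grip": 0.65},
  {"tx": -0.02,"ty": 0,"tz": 0.31,"turn": 0,"grip": 0.65},
  {"tx": 0,"ty": 0,"tz": 0,"turn": 0,"grip": 0.65},
  {"tx": 0,"ty": 0,"tz": 0,"turn": 0,"grip": 0.65},
  {"tx": 0,"ty": 0,"tz": 0,"turn": 0,"grip": 0.65},
])

```text
time: 12.75
position: [0.5699, 0.3496, 0.0197]
tool_rot: [-2.429, -1.992, 0.001]
ft_force: [1.3, -0.1, -0.6]
grip_width: 0.654
grip_force: 0.0
```

```bash
python3 -c "
from h import *
plan(.5715,.3503,.023,-.2)"
```

```text
t 12.8 pos [0.5699 0.3496 0.0197] ang -0.197 tilt [-0.0007 -0.0005] grip 0.654 gf 0.0 F [ 1.3 -0.1 -0.6] q7 -0.63
turn 0.02  shift tx 0.016 ty 0.024 tz -0.055
```

send_rows([
  {"tx": 0.02,"ty": 0.02,"tz": -0.06,"turn": 0,"grip": 0.65},
  {"tx": 0,"ty": 0,"tz": 0,"turn": 0,"grip": 0.65},
  {"tx": 0,"ty": 0,"tz": 0,"turn": 0,"grip": 0.15},
  {"tx": 0,"ty": 0,"tz": 0,"turn": 0,"grip": 0.15},
  {"tx": 0,"ty": 0,"tz": 0,"turn": 0,"grip": 0.15},
  {"tx": 0,"ty": 0,"tz": 0,"turn": 0,"grip": 0.15},
  {"tx": 0,"ty": 0,"tz": 0,"turn": 0,"grip": 0.15},
  {"tx": 0,"ty": 0,"tz": 0,"turn": 0,"grip": 0.15},
], newtons=20)

```text
time: 13.75
position: [0.5716, 0.3508, 0.0239]
tool_rot: [2.429, 1.992, 0.0]
ft_force: [-0.6, 0.0, -0.9]
grip_width: 0.274
grip_force: 20.0
```

send_rows([
  {"tx": 0,"ty": 0,"tz": -0.3,"turn": 0,"grip": 0.15},
  {"tx": 0,"ty": 0,"tz": -0.7,"turn": 0,"grip": 0.15},
  {"tx": 0,"ty": 0,"tz": 0,"turn": -0.8,"grip": 0.15},
  {"tx": 0,"ty": 0,"tz": 0,"turn": -0.8,"grip": 0.15},
  {"tx": 0,"ty": 0,"tz": 0,"turn": -0.7,"grip": 0.15},
  {"tx": 0,"ty": 0,"tz": 0,"turn": 0,"grip": 0.15},
])

```text
time: 14.5
position: [0.5721, 0.351, 0.0853]
tool_rot: [2.081, 2.354, 0.003]
ft_force: [-0.5, -0.1, 0.3]
grip_width: 0.276
grip_force: 20.0
```

```bash
cat >> h.py <<'E'
RO=np.array([.519,.0450]);RA=.12
def pk(q,dx=0,dy=0):
    c,s=np.cos(RA),np.sin(RA);return RO+np.array([c*dx-s*(q+dy),s*dx+c*(q+dy)])
E
python3 -c "
from h import *
plan(*pk(.098),.075,RA)"
```

```text
t 14.5 pos [0.5721 0.351  0.0853] ang 0.123 tilt [0.0012 0.0011] grip 0.276 gf 20.0 F [-0.5 -0.1  0.3] q7 -0.35
turn 0.02  shift tx -3.323 ty -1.489 tz 0.166
```

send_rows([
  {"tx": -0.55,"ty": -0.25,"tz": 0,"turn": 0,"grip": 0.15},
  {"tx": -0.55,"ty": -0.25,"tz": 0,"turn": 0,"grip": 0.15},
  {"tx": -0.55,"ty": -0.25,"tz": 0,"turn": 0.02,"grip": 0.15},
  {"tx": -0.55,"ty": -0.25,"tz": 0,"turn": 0,"grip": 0.15},
  {"tx": -0.55,"ty": -0.25,"tz": 0,"turn": 0,"grip": 0.15},
  {"tx": -0.57,"ty": -0.24,"tz": 0,"turn": 0,"grip": 0.15},
  {"tx": 0,"ty": 0,"tz": 0.25,"turn": 0,"grip": 0.15},
  {"tx": 0,"ty": 0,"tz": 0.15,"turn": 0,"grip": 0.15},
  {"tx": 0,"ty": 0,"tz": 0,"turn": 0,"grip": 0.15},
  {"tx": 0,"ty": 0,"tz": 0,"turn": 0,"grip": 0.15},
  {"tx": 0,"ty": 0,"tz": 0,"turn": 0,"grip": 0.15},
  {"tx": 0,"ty": 0,"tz": 0,"turn": 0,"grip": 0.15},
])

```text
time: 16.0
position: [0.5075, 0.1424, 0.0601]
tool_rot: [2.082, 2.352, 0.001]
ft_force: [-0.0, -0.2, 0.3]
grip_width: 0.27
grip_force: 20.0
```

Run:
```python
from h import *
plan(*pk(.098),.0425,RA)
snap("side","s6");t=load("s6")["im"][:,:,::-1][215:315,270:370]
cv2.imwrite("pics/c7.png",cv2.resize(t,None,fx=6,fy=6,interpolation=2))
```

```text
t 16.0 pos [0.5075 0.1424 0.0601] ang 0.122 tilt [0.0004 0.0002] grip 0.270 gf 20.0 F [-0.  -0.2  0.3] q7 -0.11
turn 0.01  shift tx -0.001 ty -0.004 tz 0.293
```

View pics/c7.png

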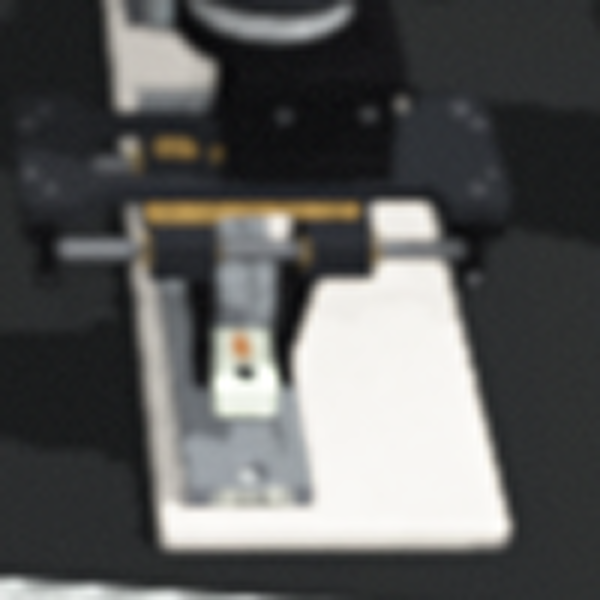

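The cartridge hangs centred over the rack's left pocket (cartridge columns 213 to 278, rack 180 to 305). Lower it.

send_rows([
  {"tx": 0,"ty": 0,"tz": 0.15,"turn": 0,"grip": 0.15},
  {"tx": 0,"ty": 0,"tz": 0.1,"turn": 0,"grip": 0.15},
  {"tx": 0,"ty": 0,"tz": 0.04,"turn": 0,"grip": 0.15},
  {"tx": 0,"ty": 0,"tz": 0,"turn": 0,"grip": 0.15},
  {"tx": 0,"ty": 0,"tz": 0,"turn": 0,"grip": 0.15},
  {"tx": 0,"ty": 0,"tz": 0,"turn": 0,"grip": 0.15},
])

```text
time: 16.8
position: [0.5074, 0.1422, 0.0426]
tool_rot: [2.083, 2.352, 0.001]
ft_force: [-0.1, -0.7, -0.2]
grip_width: 0.274
grip_force: 20.0
```

send_rows([
  {"tx": 0,"ty": 0,"tz": 0.01,"turn": 0,"grip": 0.45},
  {"tx": 0,"ty": 0,"tz": 0,"turn": 0,"grip": 0.45},
  {"tx": 0,"ty": 0,"tz": -0.2,"turn": 0,"grip": 0.45},
  {"tx": 0,"ty": 0,"tz": -0.7,"turn": 0,"grip": 0.5},
  {"tx": 0.55,"ty": 0,"tz": -0.7,"turn": 0,"grip": 0.5},
  {"tx": 0.6,"ty": 0,"tz": 0,"turn": 0,"grip": 0.5},
  {"tx": 0.6,"ty": 0,"tz": 0,"turn": 0,"grip": 0.5},
  {"tx": 0.6,"ty": 0,"tz": 0,"turn": 0,"grip": 0.5},
  {"tx": 0,"ty": 0,"tz": 0,"turn": 0,"grip": 0.5},
])

```text
time: 17.92
position: [0.4891, 0.286, 0.1387]
tool_rot: [-2.075, -2.357, -0.003]
ft_force: [0.2, 0.1, -0.1]
grip_width: 0.502
grip_force: 0.0
```

Run:
```python
from h import *
snap("side","s7");snap("top","t7")
t=load("s7")["im"][:,:,::-1][215:380,240:380];u=load("t7")["im"][:,:,::-1][190:290,110:210]
cv2.imwrite("pics/c8.png",np.hstack([cv2.resize(t,(467,550),interpolation=2),cv2.resize(u,(330,550),interpolation=2)]))
plan(.497,.356,.06,-.2)
```

```text
t 18.0 pos [0.4904 0.2819 0.1384] ang 0.122 tilt [ 0.0007 -0.0003] grip 0.499 gf 0.0 F [-0.6 -1.3 -0.4] q7 -0.39
turn 2.31  shift tx 1.233 ty -0.139 tz 1.307
```

View pics/c8.png

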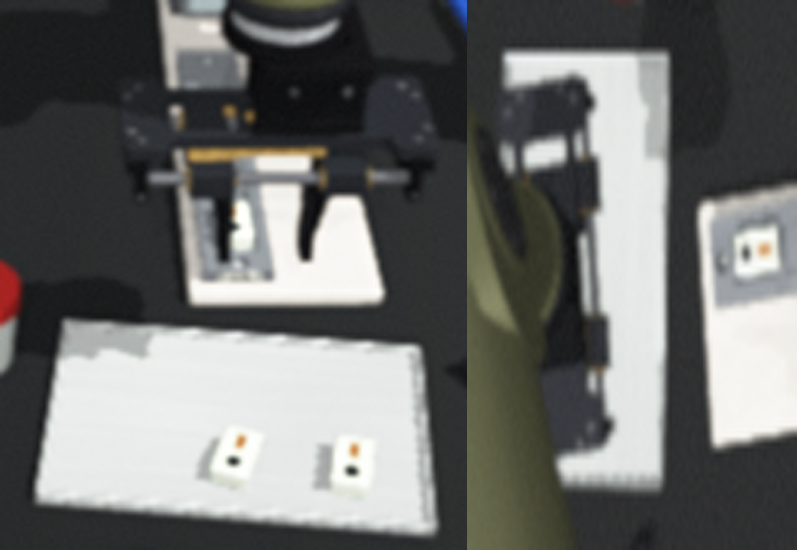

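The first cartridge is in its pocket, and the other two are unmoved (side (238,450) and (353,460)).

send_rows([
  {"tx": 0,"ty": 0,"tz": 0,"turn": 0.8,"grip": 0.6},
  {"tx": 0,"ty": 0,"tz": 0,"turn": 0.8,"grip": 0.6},
  {"tx": 0,"ty": 0,"tz": 0,"turn": 0.71,"grip": 0.6},
  {"tx": 0.4,"ty": -0.05,"tz": 0.1,"turn": 0,"grip": 0.6},
  {"tx": 0.4,"ty": -0.05,"tz": 0.4,"turn": 0,"grip": 0.6},
  {"tx": 0.44,"ty": -0.04,"tz": 0.4,"turn": 0,"grip": 0.6},
  {"tx": 0,"ty": 0,"tz": 0.4,"turn": 0,"grip": 0.6},
  {"tx": 0,"ty": 0,"tz": 0,"turn": 0,"grip": 0.6},
  {"tx": 0,"ty": 0,"tz": 0,"turn": 0,"grip": 0.6},
  {"tx": 0,"ty": 0,"tz": 0,"turn": 0,"grip": 0.6},
  {"tx": 0,"ty": 0,"tz": 0,"turn": 0,"grip": 0.6},
])

```text
time: 19.4
position: [0.4975, 0.3569, 0.061]
tool_rot: [-2.433, -1.987, -0.003]
ft_force: [-0.8, -0.5, -0.1]
grip_width: 0.597
grip_force: 0.0
```

```bash
python3 -c "
from h import *
plan(.497,.357,.0235,-.2)"
```

```text
t 19.4 pos [0.4975 0.3569 0.061 ] ang -0.202 tilt [0.0013 0.0014] grip 0.597 gf 0.0 F [-0.8 -0.5 -0.1] q7 -0.76
turn -0.01  shift tx -0.000 ty -0.009 tz 0.625
```

send_rows([
  {"tx": 0,"ty": -0.01,"tz": 0.35,"turn": 0,"grip": 0.6},
  {"tx": 0,"ty": 0,"tz": 0.27,"turn": 0,"grip": 0.6},
  {"tx": 0,"ty": 0,"tz": 0,"turn": 0,"grip": 0.6},
  {"tx": 0,"ty": 0,"tz": 0,"turn": 0,"grip": 0.6},
  {"tx": 0,"ty": 0,"tz": 0,"turn": 0,"grip": 0.6},
  {"tx": 0,"ty": 0,"tz": 0,"turn": 0,"grip": 0.15},
  {"tx": 0,"ty": 0,"tz": 0,"turn": 0,"grip": 0.15},
  {"tx": 0,"ty": 0,"tz": 0,"turn": 0,"grip": 0.15},
  {"tx": 0,"ty": 0,"tz": 0,"turn": 0,"grip": 0.15},
  {"tx": 0,"ty": 0,"tz": 0,"turn": 0,"grip": 0.15},
  {"tx": 0,"ty": 0,"tz": 0,"turn": 0,"grip": 0.15},
])

```text
time: 20.78
position: [0.4964, 0.3568, 0.0228]
tool_rot: [2.433, 1.987, 0.0]
ft_force: [-0.0, 0.8, 0.1]
grip_width: 0.273
grip_force: 20.0
```

send_rows([
  {"tx": 0,"ty": 0,"tz": -0.3,"turn": 0,"grip": 0.15},
  {"tx": 0,"ty": 0,"tz": -0.7,"turn": 0,"grip": 0.15},
  {"tx": 0,"ty": 0,"tz": 0,"turn": -0.8,"grip": 0.15},
  {"tx": 0,"ty": 0,"tz": 0,"turn": -0.8,"grip": 0.15},
  {"tx": 0,"ty": 0,"tz": 0,"turn": -0.7,"grip": 0.15},
  {"tx": 0,"ty": 0,"tz": 0,"turn": 0,"grip": 0.15},
  {"tx": 0,"ty": 0,"tz": 0,"turn": 0,"grip": 0.15},
])

```text
time: 21.65
position: [0.4965, 0.3569, 0.0833]
tool_rot: [2.086, 2.349, 0.001]
ft_force: [-0.1, 1.2, -0.3]
grip_width: 0.276
grip_force: 20.0
```

```bash
python3 -c "
from h import *
plan(*pk(.049),.06,RA)"
```

```text
t 21.6 pos [0.4965 0.3569 0.0833] ang 0.118 tilt [0.0006 0.0005] grip 0.276 gf 20.0 F [-0.1  1.2 -0.3] q7 -0.47
turn -0.01  shift tx -4.389 ty -0.250 tz 0.387
```

send_rows([
  {"tx": -0.55,"ty": -0.03,"tz": 0,"turn": 0,"grip": 0.15},
  {"tx": -0.55,"ty": -0.03,"tz": 0,"turn": -0.01,"grip": 0.15},
  {"tx": -0.55,"ty": -0.03,"tz": 0,"turn": 0,"grip": 0.15},
  {"tx": -0.55,"ty": -0.03,"tz": 0,"turn": 0,"grip": 0.15},
  {"tx": -0.55,"ty": -0.03,"tz": 0,"turn": 0,"grip": 0.15},
  {"tx": -0.55,"ty": -0.03,"tz": 0,"turn": 0,"grip": 0.15},
  {"tx": -0.55,"ty": -0.03,"tz": 0,"turn": 0,"grip": 0.15},
  {"tx": -0.54,"ty": -0.04,"tz": 0,"turn": 0,"grip": 0.15},
  {"tx": 0,"ty": 0,"tz": 0.35,"turn": 0,"grip": 0.15},
  {"tx": 0,"ty": 0,"tz": 0,"turn": 0,"grip": 0.15},
  {"tx": 0,"ty": 0,"tz": 0,"turn": 0,"grip": 0.15},
  {"tx": 0,"ty": 0,"tz": 0,"turn": 0,"grip": 0.15},
])

```text
time: 23.15
position: [0.5137, 0.0942, 0.0624]
tool_rot: [2.081, 2.352, 0.002]
ft_force: [-0.5, 0.5, 0.1]
grip_width: 0.27
grip_force: 20.0
```

```bash
python3 -c "
from h import *
plan(*pk(.049),.0412,RA)"
```

```text
t 23.1 pos [0.5137 0.0942 0.0624] ang 0.122 tilt [0.0012 0.0006] grip 0.270 gf 20.0 F [-0.5  0.5  0.1] q7 -0.02
turn 0.01  shift tx -0.008 ty -0.011 tz 0.354
```

send_rows([
  {"tx": -0.01,"ty": -0.01,"tz": 0.2,"turn": 0,"grip": 0.15},
  {"tx": 0,"ty": 0,"tz": 0.1,"turn": 0,"grip": 0.15},
  {"tx": 0,"ty": 0,"tz": 0.05,"turn": 0,"grip": 0.15},
  {"tx": 0,"ty": 0,"tz": 0,"turn": 0,"grip": 0.15},
  {"tx": 0,"ty": 0,"tz": 0,"turn": 0,"grip": 0.15},
  {"tx": 0,"ty": 0,"tz": 0,"turn": 0,"grip": 0.15},
])

```text
time: 23.9
position: [0.5121, 0.0933, 0.0413]
tool_rot: [-2.081, -2.351, 0.001]
ft_force: [-5.1, 1.5, 10.3]
grip_width: 0.275
grip_force: 20.0
```

send_rows([
  {"tx": 0,"ty": 0.01,"tz": -0.03,"turn": 0,"grip": 0.15},
  {"tx": 0,"ty": 0,"tz": 0,"turn": 0,"grip": 0.15},
  {"tx": 0,"ty": 0,"tz": 0,"turn": 0,"grip": 0.15},
])

```text
time: 24.28
position: [0.5131, 0.0927, 0.0421]
tool_rot: [-2.083, -2.352, 0.001]
ft_force: [0.2, 1.0, -0.3]
grip_width: 0.274
grip_force: 20.0
```

send_rows([
  {"tx": 0,"ty": 0,"tz": 0,"turn": 0,"grip": 0.45},
  {"tx": 0,"ty": 0,"tz": 0,"turn": 0,"grip": 0.45},
  {"tx": 0,"ty": 0,"tz": -0.2,"turn": 0,"grip": 0.45},
  {"tx": 0,"ty": 0,"tz": -0.7,"turn": 0,"grip": 0.5},
  {"tx": 0.5,"ty": -0.5,"tz": -0.7,"turn": 0,"grip": 0.5},
  {"tx": 0.7,"ty": -0.5,"tz": 0,"turn": 0,"grip": 0.5},
  {"tx": 0.7,"ty": -0.3,"tz": 0,"turn": 0,"grip": 0.5},
  {"tx": 0.7,"ty": 0,"tz": 0,"turn": 0,"grip": 0.5},
  {"tx": 0.5,"ty": 0,"tz": 0,"turn": 0,"grip": 0.5},
  {"tx": 0,"ty": 0,"tz": 0,"turn": 0,"grip": 0.5},
])

```text
time: 25.52
position: [0.4127, 0.2707, 0.1394]
tool_rot: [-2.077, -2.357, -0.002]
ft_force: [0.0, -1.1, 0.2]
grip_width: 0.502
grip_force: 0.0
```

Run:
```python
from h import *
snap("side","s8");snap("top","t8")
t=load("s8")["im"][:,:,::-1][215:380,240:380];u=load("t8")["im"][:,:,::-1][195:265,180:290]
cv2.imwrite("pics/c9.png",np.hstack([cv2.resize(t,(380,450),interpolation=2),cv2.resize(u,(420,450),interpolation=2)]))
plan(.4225,.3555,.06,-.15)
```

```text
t 25.6 pos [0.4136 0.2676 0.1389] ang 0.121 tilt [ 0.0006 -0.0003] grip 0.499 gf 0.0 F [ 0.  -0.   0.8] q7 -0.49
turn 1.94  shift tx 1.472 ty -0.073 tz 1.315
```

View pics/c9.png

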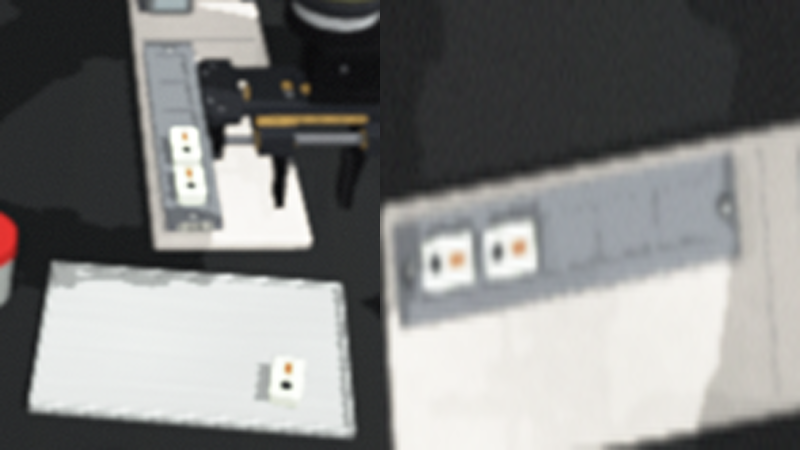

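Both cartridges are in neighbouring pockets, and the third is still at side (287,378).

send_rows([
  {"tx": 0,"ty": 0,"tz": 0,"turn": 0.65,"grip": 0.6},
  {"tx": 0,"ty": 0,"tz": 0,"turn": 0.65,"grip": 0.6},
  {"tx": 0,"ty": 0,"tz": 0,"turn": 0.64,"grip": 0.6},
  {"tx": 0.5,"ty": -0.02,"tz": 0.1,"turn": 0,"grip": 0.6},
  {"tx": 0.5,"ty": -0.02,"tz": 0.4,"turn": 0,"grip": 0.6},
  {"tx": 0.47,"ty": -0.03,"tz": 0.4,"turn": 0,"grip": 0.6},
  {"tx": 0,"ty": 0,"tz": 0.4,"turn": 0,"grip": 0.6},
  {"tx": 0,"ty": 0,"tz": 0,"turn": 0,"grip": 0.6},
  {"tx": 0,"ty": 0,"tz": 0,"turn": 0,"grip": 0.6},
  {"tx": 0,"ty": 0,"tz": 0,"turn": 0,"grip": 0.6},
  {"tx": 0,"ty": 0,"tz": 0,"turn": 0,"grip": 0.6},
])

```text
time: 27.0
position: [0.4229, 0.3561, 0.0615]
tool_rot: [-2.382, -2.049, -0.003]
ft_force: [-0.3, -0.4, -0.5]
grip_width: 0.604
grip_force: 0.0
```

```bash
python3 -c "
from h import *
plan(.4225,.356,.0235,-.15)"
```

```text
t 27.0 pos [0.4229 0.3561 0.0615] ang -0.150 tilt [0.0013 0.0013] grip 0.604 gf 0.0 F [-0.3 -0.4 -0.5] q7 -0.85
turn 0.00  shift tx -0.003 ty -0.007 tz 0.634
```

send_rows([
  {"tx": 0,"ty": -0.01,"tz": 0.35,"turn": 0,"grip": 0.6},
  {"tx": 0,"ty": 0,"tz": 0.27,"turn": 0,"grip": 0.6},
  {"tx": 0,"ty": 0,"tz": 0,"turn": 0,"grip": 0.6},
  {"tx": 0,"ty": 0,"tz": 0,"turn": 0,"grip": 0.6},
  {"tx": 0,"ty": 0,"tz": 0,"turn": 0,"grip": 0.6},
  {"tx": 0,"ty": 0,"tz": 0,"turn": 0,"grip": 0.15},
  {"tx": 0,"ty": 0,"tz": 0,"turn": 0,"grip": 0.15},
  {"tx": 0,"ty": 0,"tz": 0,"turn": 0,"grip": 0.15},
  {"tx": 0,"ty": 0,"tz": 0,"turn": 0,"grip": 0.15},
  {"tx": 0,"ty": 0,"tz": 0,"turn": 0,"grip": 0.15},
  {"tx": 0,"ty": 0,"tz": 0,"turn": 0,"grip": 0.15},
])

```text
time: 28.38
position: [0.4218, 0.356, 0.0233]
tool_rot: [2.381, 2.049, 0.0]
ft_force: [-0.3, -0.2, 0.7]
grip_width: 0.272
grip_force: 20.0
```

send_rows([
  {"tx": 0,"ty": 0,"tz": -0.3,"turn": 0,"grip": 0.15},
  {"tx": 0,"ty": 0,"tz": -0.7,"turn": 0,"grip": 0.15},
  {"tx": 0,"ty": 0,"tz": 0,"turn": -0.65,"grip": 0.15},
  {"tx": 0,"ty": 0,"tz": 0,"turn": -0.65,"grip": 0.15},
  {"tx": 0,"ty": 0,"tz": 0,"turn": -0.63,"grip": 0.15},
  {"tx": 0,"ty": 0,"tz": 0,"turn": 0,"grip": 0.15},
  {"tx": 0,"ty": 0,"tz": 0,"turn": 0,"grip": 0.15},
])

```text
time: 29.25
position: [0.4219, 0.3562, 0.0839]
tool_rot: [2.086, 2.349, 0.001]
ft_force: [0.8, 0.3, -0.4]
grip_width: 0.273
grip_force: 20.0
```

```bash
python3 -c "
from h import *
plan(*pk(0),.06,RA)"
```

```text
t 29.2 pos [0.4219 0.3562 0.0839] ang 0.119 tilt [0.0006 0.0006] grip 0.273 gf 20.0 F [ 0.8  0.3 -0.4] q7 -0.59
turn -0.01  shift tx -5.343 ty 0.986 tz 0.396
```

send_rows([
  {"tx": -0.6,"ty": 0.11,"tz": 0,"turn": 0,"grip": 0.15},
  {"tx": -0.6,"ty": 0.11,"tz": 0,"turn": 0,"grip": 0.15},
  {"tx": -0.6,"ty": 0.11,"tz": 0,"turn": 0,"grip": 0.15},
  {"tx": -0.6,"ty": 0.11,"tz": 0,"turn": 0,"grip": 0.15},
  {"tx": -0.6,"ty": 0.11,"tz": 0,"turn": 0,"grip": 0.15},
  {"tx": -0.6,"ty": 0.11,"tz": 0,"turn": 0,"grip": 0.15},
  {"tx": -0.6,"ty": 0.11,"tz": 0,"turn": 0,"grip": 0.15},
  {"tx": -0.6,"ty": 0.11,"tz": 0,"turn": 0,"grip": 0.15},
  {"tx": -0.54,"ty": 0.11,"tz": 0,"turn": 0,"grip": 0.15},
  {"tx": 0,"ty": 0,"tz": 0.35,"turn": 0,"grip": 0.15},
  {"tx": 0,"ty": 0,"tz": 0,"turn": 0,"grip": 0.15},
  {"tx": 0,"ty": 0,"tz": 0,"turn": 0,"grip": 0.15},
])

```text
time: 30.75
position: [0.5191, 0.0456, 0.0627]
tool_rot: [2.084, 2.351, 0.001]
ft_force: [-0.6, -0.6, -0.5]
grip_width: 0.276
grip_force: 20.0
```

send_rows([
  {"tx": 0,"ty": 0,"tz": 0,"turn": 0,"grip": 0.15},
  {"tx": 0,"ty": 0,"tz": 0,"turn": 0,"grip": 0.15},
  {"tx": 0,"ty": 0,"tz": 0,"turn": 0,"grip": 0.15},
])

```text
time: 31.12
position: [0.5192, 0.0453, 0.0626]
tool_rot: [2.084, 2.351, 0.001]
ft_force: [-0.3, -0.4, 0.1]
grip_width: 0.272
grip_force: 20.0
```

```bash
python3 -c "
from h import *
plan(*pk(0),.0415,RA)"
```

```text
t 31.1 pos [0.5192 0.0453 0.0626] ang 0.120 tilt [0.0006 0.0003] grip 0.272 gf 20.0 F [-0.3 -0.4  0.1] q7 0.07
turn 0.00  shift tx -0.004 ty -0.004 tz 0.351
```

send_rows([
  {"tx": 0,"ty": 0,"tz": 0.2,"turn": 0,"grip": 0.15},
  {"tx": 0,"ty": 0,"tz": 0.1,"turn": 0,"grip": 0.15},
  {"tx": 0,"ty": 0,"tz": 0.04,"turn": 0,"grip": 0.15},
  {"tx": 0,"ty": 0,"tz": 0,"turn": 0,"grip": 0.15},
  {"tx": 0,"ty": 0,"tz": 0,"turn": 0,"grip": 0.15},
  {"tx": 0,"ty": 0,"tz": 0,"turn": 0,"grip": 0.15},
])

```text
time: 31.88
position: [0.5191, 0.045, 0.0419]
tool_rot: [2.084, 2.351, 0.0]
ft_force: [0.3, -0.6, -0.8]
grip_width: 0.269
grip_force: 20.0
```

send_rows([
  {"tx": 0,"ty": 0,"tz": 0.01,"turn": 0,"grip": 0.45},
  {"tx": 0,"ty": 0,"tz": 0,"turn": 0,"grip": 0.45},
  {"tx": 0,"ty": 0,"tz": -0.2,"turn": 0,"grip": 0.45},
  {"tx": 0,"ty": 0,"tz": -0.8,"turn": 0,"grip": 0.5},
  {"tx": 0,"ty": -0.3,"tz": -0.9,"turn": 0,"grip": 0.9},
  {"tx": 0,"ty": -0.8,"tz": -0.5,"turn": 0.9,"grip": 0.95},
  {"tx": 0,"ty": 0,"tz": 0,"turn": 0.9,"grip": 0.95},
  {"tx": 0,"ty": 0,"tz": 0,"turn": 0.9,"grip": 0.95},
  {"tx": 0,"ty": 0,"tz": 0,"turn": 0.9,"grip": 0.95},
  {"tx": 0,"ty": 0,"tz": 0,"turn": 0.9,"grip": 0.95},
  {"tx": 0,"ty": 0,"tz": 0,"turn": 0.9,"grip": 0.95},
  {"tx": 0,"ty": 0,"tz": 0,"turn": 0.9,"grip": 0.95},
])

```text
time: 33.38
position: [0.4536, 0.037, 0.1862]
tool_rot: [2.889, 1.233, 0.002]
ft_force: [-0.6, -0.3, 0.0]
grip_width: 0.947
grip_force: 0.0
```

Run:
```python
from h import *
snap("top","t9");snap("side","s9")
c,s=np.cos(.12),np.sin(.12);R=np.array([[c,-s],[s,c]])
O=np.array([.5163,.0455])-R@[.03,0]
for n,(U,V) in dict(trig_top=(683,195),trig_mid=(683,240),trig_bot=(683,290),handle_end=(730,400)).items():
    p=w("t3",(235+(U-390)*90/400,205+V*.15),.056)[:2];print(n,(R.T@(p-O)).round(4))
u=load("t9")["im"][:,:,::-1][195:275,180:320]
cv2.imwrite("pics/c10.png",cv2.resize(u,None,fx=5.7,fy=5.7,interpolation=2))
Or=np.array([.520,.0455])-R@[.03,0];print("O robot",Or)
p=Or+R@[-.030,-.238];print("pinch",p);plan(*p,.12,.12+np.pi/2)
```

```text
trig_top [-0.0062 -0.2257]
trig_mid [-0.0268 -0.2231]
trig_bot [-0.0496 -0.2203]
handle_end [-0.1035 -0.2462]
O robot [0.49021574 0.04190863]
pinch [ 0.48892299 -0.19797119]
t 33.5 pos [0.4537 0.037  0.1861] ang -0.760 tilt [0.0012 0.0004] grip 0.949 gf 0.0 F [ 0.2 -0.2  1.2] q7 -0.93
turn 4.95  shift tx 0.113 ty 3.959 tz 1.101
```

View pics/c10.png

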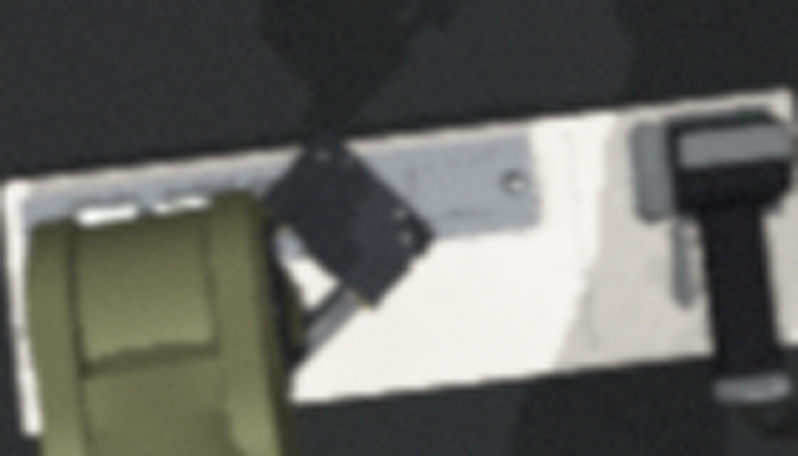

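The third cartridge now lies in the rack too. The trigger is the grey strip left of the scanner handle at crop (683,265). Next, move over the pinch point.

send_rows([
  {"tx": 0,"ty": 0,"tz": 0,"turn": 0.85,"grip": 0.95},
  {"tx": 0,"ty": 0,"tz": 0,"turn": 0.85,"grip": 0.95},
  {"tx": 0,"ty": 0,"tz": 0,"turn": 0.85,"grip": 0.95},
  {"tx": 0,"ty": 0,"tz": 0,"turn": 0.8,"grip": 0.95},
  {"tx": 0,"ty": 0,"tz": 0,"turn": 0.8,"grip": 0.95},
  {"tx": 0,"ty": 0,"tz": 0,"turn": 0.8,"grip": 0.95},
  {"tx": 0,"ty": 0.6,"tz": 0,"turn": 0,"grip": 0.95},
  {"tx": 0,"ty": 0.8,"tz": 0,"turn": 0,"grip": 0.95},
  {"tx": 0,"ty": 0.8,"tz": 0,"turn": 0,"grip": 0.95},
  {"tx": 0,"ty": 0.8,"tz": 0,"turn": 0,"grip": 0.95},
  {"tx": 0,"ty": 0.8,"tz": 0,"turn": 0,"grip": 0.95},
])

```text
time: 34.85
position: [0.481, -0.1907, 0.186]
tool_rot: [-3.136, -0.193, -0.002]
ft_force: [1.0, -0.1, -0.4]
grip_width: 0.953
grip_force: 0.0
```

send_rows([
  {"tx": 0,"ty": 0,"tz": 0,"turn": 0,"grip": 0.95},
  {"tx": 0,"ty": 0,"tz": 0,"turn": 0,"grip": 0.95},
  {"tx": 0,"ty": 0,"tz": 0,"turn": 0,"grip": 0.95},
  {"tx": 0,"ty": 0,"tz": 0,"turn": 0,"grip": 0.95},
])

```text
time: 35.35
position: [0.481, -0.188, 0.1853]
tool_rot: [-3.135, -0.192, -0.0]
ft_force: [0.4, 0.5, -0.2]
grip_width: 0.947
grip_force: 0.0
```

```bash
cat >> h.py <<'E'
c_,s_=np.cos(.12),np.sin(.12);RS=np.array([[c_,-s_],[s_,c_]])
def st(x,y): return np.array([.4902,.0419])+RS@[x,y]
E
python3 - <<'E'
from h import *
plan(*st(-.038,-.2427),.051,.12+np.pi/2)
snap("top","t10");snap("side","s10")
a=load("t10")["im"][:,:,::-1][190:290,265:355];b=load("s10")["im"][:,:,::-1][170:270,260:360]
cv2.imwrite("pics/c11.png",np.hstack([cv2.resize(a,(396,440),interpolation=2),cv2.resize(b,(400,440),interpolation=2)]))
E
```

```text
t 35.4 pos [ 0.481  -0.188   0.1853] ang -1.448 tilt [0.0003 0.0005] grip 0.947 gf 0.0 F [ 0.4  0.5 -0.2] q7 -1.09
turn 0.02  shift tx -0.023 ty 0.260 tz 2.239
```

View pics/c11.png

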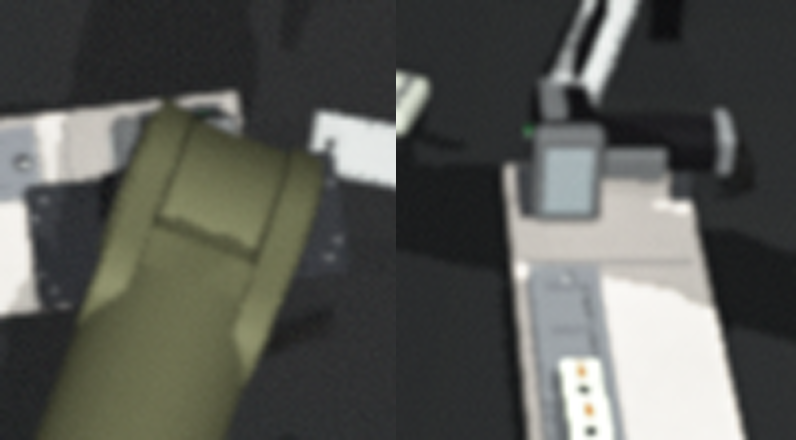

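send_rows([
  {"tx": -0.02,"ty": 0.26,"tz": 0,"turn": 0.02,"grip": 0.95},
  {"tx": 0,"ty": 0,"tz": 0.6,"turn": 0,"grip": 0.95},
  {"tx": 0,"ty": 0,"tz": 0.6,"turn": 0,"grip": 0.95},
  {"tx": 0,"ty": 0,"tz": 0.2,"turn": 0,"grip": 0.95},
  {"tx": 0,"ty": 0,"tz": 0,"turn": 0,"grip": 0.95},
  {"tx": 0,"ty": 0,"tz": 0,"turn": 0,"grip": 0.95},
  {"tx": 0,"ty": 0,"tz": 0.2,"turn": 0,"grip": 0.95},
  {"tx": 0,"ty": 0,"tz": 0.2,"turn": 0,"grip": 0.95},
  {"tx": 0,"ty": 0,"tz": 0,"turn": 0,"grip": 0.95},
  {"tx": 0,"ty": 0,"tz": 0,"turn": 0,"grip": 0.95},
])

```text
time: 36.7
position: [0.4814, -0.2049, 0.0772]
tool_rot: [3.136, 0.184, -0.0]
ft_force: [-0.3, -0.6, -0.3]
grip_width: 0.951
grip_force: 0.0
```

Run:
```python
from h import *
plan(*st(-.038,-.2427),.051,.12+np.pi/2)
```

```text
t 36.7 pos [ 0.4814 -0.2049  0.0772] ang -1.454 tilt [-0.0002 -0.0001] grip 0.951 gf 0.0 F [-0.3 -0.6 -0.3] q7 -0.97
turn -0.02  shift tx 0.004 ty -0.022 tz 0.436
```

send_rows([
  {"tx": 0,"ty": -0.02,"tz": 0.15,"turn": 0,"grip": 0.95},
  {"tx": 0,"ty": 0,"tz": 0.15,"turn": 0,"grip": 0.95},
  {"tx": 0,"ty": 0,"tz": 0.13,"turn": 0,"grip": 0.95},
  {"tx": 0,"ty": 0,"tz": 0,"turn": 0,"grip": 0.95},
  {"tx": 0,"ty": 0,"tz": 0,"turn": 0,"grip": 0.95},
  {"tx": 0,"ty": 0,"tz": 0,"turn": 0,"grip": 0.95},
], newtons=20)

```text
time: 37.45
position: [0.4816, -0.2038, 0.0517]
tool_rot: [3.136, 0.184, 0.001]
ft_force: [-0.6, -0.1, 0.2]
grip_width: 0.945
grip_force: 0.0
```

send_rows([
  {"tx": 0,"ty": 0,"tz": 0,"turn": 0,"grip": 0.55},
  {"tx": 0,"ty": 0,"tz": 0,"turn": 0,"grip": 0.5},
  {"tx": 0,"ty": 0,"tz": 0,"turn": 0,"grip": 0.4},
  {"tx": 0,"ty": 0,"tz": 0,"turn": 0,"grip": 0.4},
  {"tx": 0,"ty": 0,"tz": 0,"turn": 0,"grip": 0.4},
  {"tx": 0,"ty": 0,"tz": 0,"turn": 0,"grip": 0.4},
  {"tx": 0,"ty": 0,"tz": 0,"turn": 0,"grip": 0.4},
  {"tx": 0,"ty": 0,"tz": 0,"turn": 0,"grip": 0.4},
])

```text
time: 38.45
position: [0.4809, -0.2026, 0.0512]
tool_rot: [-3.134, -0.185, 0.002]
ft_force: [-1.5, 5.9, 0.9]
grip_width: 0.508
grip_force: 19.4
```

Run:
```python
from h import *
plan(*st(-.038,-.2427),.051,.12+np.pi/2)
```

```text
t 38.5 pos [ 0.4809 -0.2026  0.0512] ang -1.453 tilt [-0.0012  0.0017] grip 0.508 gf 19.4 F [-1.5  5.9  0.9] q7 -0.95
turn -0.02  shift tx 0.008 ty 0.019 tz 0.003
```

send_rows([
  {"tx": 0,"ty": 0,"tz": 0,"turn": 0,"grip": 0.4},
  {"tx": 0,"ty": 0,"tz": 0,"turn": 0,"grip": 0.4},
  {"tx": 0,"ty": 0,"tz": 0,"turn": 0,"grip": 0.4},
  {"tx": 0,"ty": 0,"tz": 0,"turn": 0,"grip": 0.4},
], newtons=32)

```text
time: 38.95
position: [0.4809, -0.2027, 0.0512]
tool_rot: [-3.135, -0.185, 0.002]
ft_force: [-2.0, 4.9, 0.7]
grip_width: 0.5
grip_force: 30.9
```

Run:
```python
from h import *
snap("side","s11");snap("top","t11")
b=load("s11")["im"][:,:,::-1][170:250,280:360];b0=load("s10")["im"][:,:,::-1][170:250,280:360]
cv2.imwrite("pics/c12.png",np.hstack([cv2.resize(x,(390,390),interpolation=2) for x in(b0,b)]))
```

```text
(no output)
```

View pics/c12.png

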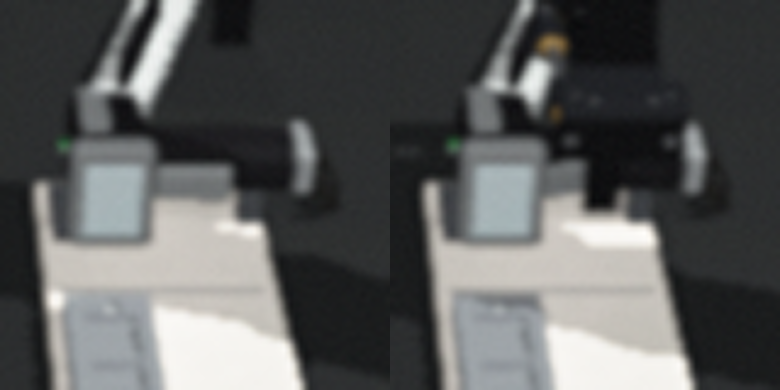

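The right-hand picture shows a finger on the trigger with the other behind the handle, and the width no longer changes under more force, so it is squeezed to its stop. Now let go.

send_rows([
  {"tx": 0,"ty": 0,"tz": 0,"turn": 0,"grip": 0.95},
  {"tx": 0,"ty": 0,"tz": 0,"turn": 0,"grip": 0.95},
  {"tx": 0,"ty": 0,"tz": 0,"turn": 0,"grip": 0.95},
  {"tx": 0,"ty": 0,"tz": 0,"turn": 0,"grip": 0.95},
  {"tx": 0,"ty": 0,"tz": -0.5,"turn": 0,"grip": 0.95},
  {"tx": 0,"ty": 0,"tz": -0.8,"turn": 0,"grip": 0.95},
  {"tx": 0,"ty": 0,"tz": -0.8,"turn": 0,"grip": 0.95},
  {"tx": -0.5,"ty": 0,"tz": 0,"turn": 0,"grip": 0.7},
  {"tx": -0.5,"ty": 0,"tz": 0,"turn": 0,"grip": 0.7},
  {"tx": 0,"ty": 0,"tz": 0,"turn": 0,"grip": 0.7},
])

```text
time: 40.3
position: [0.4204, -0.2123, 0.1778]
tool_rot: [-3.136, -0.179, -0.003]
ft_force: [1.0, 0.3, 0.3]
grip_width: 0.729
grip_force: 0.0
```

Run:
```python
from h import *
snap("top","t12");snap("side","s12")
f=thr(60,170)
def fn(im):
    m=f(im).astype(np.float32);return cv2.morphologyEx(m,cv2.MORPH_CLOSE,np.ones((9,9)))
for t in("t0","t12"):
    v=fit([(t,fn)],[.5234,-.4368,-.19],[-.022,.022],[-.143,.143],0,.005);print(t,v)
v=v[0]
print("guard prof",edges("t12",v[:2],v[2],.033,np.linspace(-.04,.04,7),(-.012,0),(0,.012)))
print("ends",edges("t12",v[:2],v[2],.005,np.linspace(-.018,-.01,3),(-.155,-.13),(.13,.155),True)[0],"sides",edges("t12",v[:2],v[2],.005,np.r_[np.linspace(-.12,-.08,4),np.linspace(.08,.12,4)],(-.03,-.014),(.014,.03))[0])
print("trigger settled, carts:")
for q in(.098,.049,0): print(cart("t12",[*(pk(q)-[.004,0]),.12]))
plan(v[0]+.003,v[1],.12,v[2])
```

```text
t0 (array([ 0.52352102, -0.43672407, -0.18846987]), np.float64(11.823549270629883))
t12 (array([ 0.5234778 , -0.43695456, -0.18792353]), np.float64(11.40897274017334))
guard prof (array([-0.0063,  0.0045]), array([[-0.0064, -0.0062, -0.006 , -0.0058, -0.0063, -0.0064, -0.0063],
       [ 0.0039,  0.0045,  0.0046,  0.0046,  0.0044,  0.0044,  0.0045]]))
ends [-0.1439  0.1449] sides [-0.0219  0.0221]
trigger settled, carts:
(array([0.50586724, 0.14359565, 0.1344276 ]), np.float64(18.727943420410156))
(array([0.51140774, 0.07752266, 0.13314589]), np.float64(18.442947387695312))
(array([0.51635495, 0.05975519, 0.11608683]), np.float64(45.44289016723633))
t 40.4 pos [ 0.4224 -0.2113  0.1779] ang -1.455 tilt [ 0.0023 -0.0004] grip 0.710 gf 0.0 F [ 0.1 -0.5 -0.1] q7 -1.07
turn -9.07  shift tx -3.371 ty 2.405 tz 0.970
```

send_rows([
  {"tx": 0,"ty": 0,"tz": 0,"turn": -0.91,"grip": 0.6},
  {"tx": 0,"ty": 0,"tz": 0,"turn": -0.91,"grip": 0.6},
  {"tx": 0,"ty": 0,"tz": 0,"turn": -0.91,"grip": 0.6},
  {"tx": 0,"ty": 0,"tz": 0,"turn": -0.91,"grip": 0.6},
  {"tx": 0,"ty": 0,"tz": 0,"turn": -0.91,"grip": 0.6},
  {"tx": 0,"ty": 0,"tz": 0,"turn": -0.91,"grip": 0.6},
  {"tx": 0,"ty": 0,"tz": 0,"turn": -0.91,"grip": 0.6},
  {"tx": 0,"ty": 0,"tz": 0,"turn": -0.9,"grip": 0.6},
  {"tx": 0,"ty": 0,"tz": 0,"turn": -0.9,"grip": 0.6},
  {"tx": 0,"ty": 0,"tz": 0,"turn": -0.9,"grip": 0.6},
])

```text
time: 41.65
position: [0.4229, -0.2109, 0.1774]
tool_rot: [2.414, 2.009, -0.001]
ft_force: [-0.1, 1.1, 0.1]
grip_width: 0.597
grip_force: 0.0
```

send_rows([
  {"tx": -0.56,"ty": 0.4,"tz": 0,"turn": 0,"grip": 0.6},
  {"tx": -0.56,"ty": 0.4,"tz": 0,"turn": 0,"grip": 0.6},
  {"tx": -0.56,"ty": 0.4,"tz": 0,"turn": 0,"grip": 0.6},
  {"tx": -0.56,"ty": 0.4,"tz": 0,"turn": 0,"grip": 0.6},
  {"tx": -0.56,"ty": 0.4,"tz": 0,"turn": 0,"grip": 0.6},
  {"tx": -0.57,"ty": 0.4,"tz": 0,"turn": 0,"grip": 0.6},
  {"tx": 0,"ty": 0,"tz": 0.6,"turn": 0,"grip": 0.6},
  {"tx": 0,"ty": 0,"tz": 0.6,"turn": 0,"grip": 0.6},
  {"tx": 0,"ty": 0,"tz": 0,"turn": 0,"grip": 0.6},
  {"tx": 0,"ty": 0,"tz": 0,"turn": 0,"grip": 0.6},
  {"tx": 0,"ty": 0,"tz": 0,"turn": 0,"grip": 0.6},
])

```text
time: 43.02
position: [0.5267, -0.437, 0.1075]
tool_rot: [2.416, 2.003, 0.001]
ft_force: [1.0, 0.6, 0.3]
grip_width: 0.6
grip_force: 0.0
```

Run:
```python
from h import *
plan(.526,-.437,.026,-.188)
```

```text
t 43.0 pos [ 0.5267 -0.437   0.1075] ang -0.187 tilt [ 0.0026 -0.002 ] grip 0.600 gf 0.0 F [1.  0.6 0.3] q7 0.74
turn 0.01  shift tx -0.000 ty -0.015 tz 1.358
```

send_rows([
  {"tx": 0,"ty": -0.01,"tz": 0.5,"turn": 0,"grip": 0.6},
  {"tx": 0,"ty": 0,"tz": 0.5,"turn": 0,"grip": 0.6},
  {"tx": 0,"ty": 0,"tz": 0.34,"turn": 0,"grip": 0.6},
  {"tx": 0,"ty": 0,"tz": 0,"turn": 0,"grip": 0.6},
  {"tx": 0,"ty": 0,"tz": 0,"turn": 0,"grip": 0.6},
  {"tx": 0,"ty": 0,"tz": 0,"turn": 0,"grip": 0.6},
  {"tx": 0,"ty": 0,"tz": 0,"turn": 0,"grip": 0.02},
  {"tx": 0,"ty": 0,"tz": 0,"turn": 0,"grip": 0.02},
  {"tx": 0,"ty": 0,"tz": 0,"turn": 0,"grip": 0.02},
  {"tx": 0,"ty": 0,"tz": 0,"turn": 0,"grip": 0.02},
  {"tx": 0,"ty": 0,"tz": 0,"turn": 0,"grip": 0.02},
  {"tx": 0,"ty": 0,"tz": 0,"turn": 0,"grip": 0.02},
], newtons=50)

```text
time: 44.52
position: [0.5252, -0.436, 0.025]
tool_rot: [2.419, 2.004, 0.0]
ft_force: [0.3, -0.6, -1.2]
grip_width: 0.107
grip_force: 50.0
```

send_rows([
  {"tx": 0,"ty": 0,"tz": -0.2,"turn": 0,"grip": 0.02},
  {"tx": 0,"ty": 0,"tz": -0.6,"turn": 0,"grip": 0.02},
  {"tx": 0,"ty": 0,"tz": -0.8,"turn": 0,"grip": 0.02},
  {"tx": 0,"ty": 0,"tz": -0.8,"turn": -0.55,"grip": 0.02},
  {"tx": 0,"ty": 0,"tz": 0,"turn": -0.55,"grip": 0.02},
  {"tx": 0,"ty": 0,"tz": 0,"turn": -0.55,"grip": 0.02},
  {"tx": 0,"ty": 0,"tz": 0,"turn": -0.55,"grip": 0.02},
  {"tx": 0,"ty": 0,"tz": 0,"turn": 0,"grip": 0.02},
  {"tx": 0,"ty": 0,"tz": 0,"turn": 0,"grip": 0.02},
])

```text
time: 45.65
position: [0.5248, -0.4361, 0.1692]
tool_rot: [-2.086, -2.349, -0.0]
ft_force: [0.3, -0.4, -1.5]
grip_width: 0.109
grip_force: 50.0
```

Run:
```python
from h import *
plan(*pk(0,-.052),.14,RA)
```

```text
t 45.6 pos [ 0.5248 -0.4361  0.1692] ang 0.118 tilt [0.     0.0001] grip 0.109 gf 50.0 F [ 0.3 -0.4 -1.5] q7 1.00
turn -0.01  shift tx 7.972 ty -0.003 tz 0.488
```

send_rows([
  {"tx": 0.4,"ty": 0,"tz": 0,"turn": 0,"grip": 0.02},
  {"tx": 0.6,"ty": 0,"tz": 0,"turn": 0,"grip": 0.02},
  {"tx": 0.6,"ty": 0,"tz": 0,"turn": 0,"grip": 0.02},
  {"tx": 0.6,"ty": 0,"tz": 0,"turn": 0,"grip": 0.02},
  {"tx": 0.6,"ty": 0,"tz": 0,"turn": 0,"grip": 0.02},
  {"tx": 0.6,"ty": 0,"tz": 0,"turn": 0,"grip": 0.02},
  {"tx": 0.6,"ty": 0,"tz": 0,"turn": 0,"grip": 0.02},
  {"tx": 0.6,"ty": 0,"tz": 0,"turn": 0,"grip": 0.02},
  {"tx": 0.6,"ty": 0,"tz": 0,"turn": 0,"grip": 0.02},
  {"tx": 0.6,"ty": 0,"tz": 0,"turn": 0,"grip": 0.02},
  {"tx": 0.6,"ty": 0,"tz": 0,"turn": 0,"grip": 0.02},
  {"tx": 0.6,"ty": 0,"tz": 0,"turn": 0,"grip": 0.02},
])

```text
time: 47.15
position: [0.4744, -0.0182, 0.1693]
tool_rot: [2.086, 2.349, 0.001]
ft_force: [0.5, -0.4, -1.6]
grip_width: 0.111
grip_force: 50.0
```

send_rows([
  {"tx": 0.55,"ty": 0,"tz": 0,"turn": 0,"grip": 0.02},
  {"tx": 0.42,"ty": 0,"tz": 0,"turn": 0,"grip": 0.02},
  {"tx": 0,"ty": 0,"tz": 0.5,"turn": 0,"grip": 0.02},
  {"tx": 0,"ty": 0,"tz": 0.6,"turn": 0,"grip": 0.02},
  {"tx": 0,"ty": 0,"tz": 0.3,"turn": 0,"grip": 0.02},
  {"tx": 0,"ty": 0,"tz": 0,"turn": 0,"grip": 0.02},
  {"tx": 0,"ty": 0,"tz": 0,"turn": 0,"grip": 0.02},
  {"tx": 0,"ty": 0,"tz": 0,"turn": 0,"grip": 0.02},
  {"tx": 0,"ty": 0,"tz": 0,"turn": 0,"grip": 0.02},
])

```text
time: 48.28
position: [0.4683, 0.0388, 0.0858]
tool_rot: [2.084, 2.35, 0.002]
ft_force: [1.2, 0.6, -1.8]
grip_width: 0.111
grip_force: 50.0
```

Run:
```python
from h import *
plan(*pk(0,-.052),.055,RA)
```

```text
t 48.3 pos [0.4683 0.0388 0.0858] ang 0.120 tilt [0.0015 0.0006] grip 0.111 gf 50.0 F [ 1.2  0.6 -1.8] q7 0.02
turn -0.00  shift tx 0.000 ty -0.017 tz 0.514
```

send_rows([
  {"tx": 0,"ty": -0.02,"tz": 0.3,"turn": 0,"grip": 0.02},
  {"tx": 0,"ty": 0,"tz": 0.25,"turn": 0,"grip": 0.02},
  {"tx": 0,"ty": 0,"tz": 0.13,"turn": 0,"grip": 0.02},
  {"tx": 0,"ty": 0,"tz": 0,"turn": 0,"grip": 0.02},
  {"tx": 0,"ty": 0,"tz": 0,"turn": 0,"grip": 0.02},
  {"tx": 0,"ty": 0,"tz": 0,"turn": 0,"grip": 0.02},
  {"tx": 0,"ty": 0,"tz": 0,"turn": 0,"grip": 0.02},
])

```text
time: 49.15
position: [0.4668, 0.0386, 0.0446]
tool_rot: [2.084, 2.35, 0.001]
ft_force: [-0.3, 0.7, -2.1]
grip_width: 0.112
grip_force: 50.0
```

Run:
```python
from h import *
plan(*pk(0,-.052),.045,RA)
snap("top","t13");snap("side","s13")
o=(.5165,.0455);z=.025
R=lambda a:a[0]
# near edge of the rule (local x ~ -.052-.022) against deck; ends along y
qs=np.r_[np.linspace(-.135,-.07,8)]
print("top rule near edge",edges("t13",o,.12,z,qs,(-.085,-.065),(-.085,-.065)))
print("side rule near edge",edges("s13",o,.12,z,np.linspace(.07,.135,8),(-.085,-.065),(-.085,-.065)))
for t in("t13","s13"):
    L,p=prof(t,o,.12,z,[-.13,-.11,-.09,.09,.11,.13],-.09,.03);print(t);print(L[::10].round(3));print(p[:,::10].astype(int))
for t in("t13","s13"):
    L,p=prof(t,o,.12,z,[-.065,-.04],-.165,-.125,True);print(t,"-y end",L[::20].round(3));print(p[:,::20].astype(int))
    L,p=prof(t,o,.12,z,[-.065,-.04],.125,.165,True);print(t,"+y end",L[::20].round(3));print(p[:,::20].astype(int))
```

```text
t 49.1 pos [0.4668 0.0386 0.0446] ang 0.120 tilt [0.0007 0.0003] grip 0.112 gf 50.0 F [-0.3  0.7 -2.1] q7 0.05
turn 0.00  shift tx 0.001 ty 0.009 tz -0.006
top rule near edge (array([-0.074, -0.074]), array([[-0.0754, -0.0743, -0.0762, -0.0711, -0.0726, -0.0758, -0.0738,
        -0.0726],
       [-0.0754, -0.0743, -0.0762, -0.0711, -0.0726, -0.0758, -0.0738,
        -0.0726]]))
side rule near edge (array([-0.0735, -0.0735]), array([[-0.0734, -0.0726, -0.074 , -0.0724, -0.0739, -0.0725, -0.0736,
        -0.0739],
       [-0.0734, -0.0726, -0.074 , -0.0724, -0.0739, -0.0725, -0.0736,
        -0.0739]]))
t13
[-0.09  -0.087 -0.084 -0.081 -0.078 -0.075 -0.072 -0.069 -0.066 -0.063
 -0.06  -0.057 -0.054 -0.051 -0.048 -0.045 -0.042 -0.039 -0.036 -0.033
 -0.03  -0.027 -0.024 -0.021 -0.018 -0.015 -0.012 -0.009 -0.006 -0.003
  0.     0.003  0.006  0.009  0.012  0.015  0.018  0.021  0.024  0.027
  0.03 ]
[[185 185 186 187 182 162 155 172 179 179 170 149 117 120 159 174 178 176
  169 153 157 151 132 122 122 123 124 129 127 117 112 107 123 148 157 159
  158 157 161 181 189]
 [184 182 184 183 180 1
[... 2776 characters left out ...]
 217 172 120  71  52  47
   48  45  46]]
s13 -y end [-0.165 -0.163 -0.161 -0.159 -0.157 -0.155 -0.153 -0.151 -0.149 -0.147
 -0.145 -0.143 -0.141 -0.139 -0.137 -0.135 -0.133 -0.131 -0.129 -0.127
 -0.125]
[[ 28  26  26  28  30  32  34  36  38  37  40  48  57  73  91 105 117 122
  122 122 118]
 [ 36  35  38  40  43  45  45  43  41  39  41  45  53  70  87 105 119 126
  127 122 111]]
s13 +y end [0.125 0.127 0.129 0.131 0.133 0.135 0.137 0.139 0.141 0.143 0.145 0.147
 0.149 0.151 0.153 0.155 0.157 0.159 0.161 0.163 0.165]
[[235 235 236 236 237 238 238 236 234 230 224 220 222 227 232 238 242 245
  246 246 247]
 [235 235 235 236 236 236 236 235 234 228 218 206 200 204 217 231 241 246
  248 248 248]]
```

send_rows([
  {"tx": 0.017,"ty": 0.01,"tz": 0.07,"turn": 0,"grip": 0.02},
  {"tx": 0,"ty": 0,"tz": 0.048,"turn": 0,"grip": 0.02},
  {"tx": 0,"ty": 0.02,"tz": 0,"turn": 0,"grip": 0.02},
  {"tx": 0,"ty": 0.02,"tz": 0,"turn": 0,"grip": 0.02},
  {"tx": 0,"ty": 0,"tz": 0,"turn": 0,"grip": 0.02},
  {"tx": 0,"ty": 0,"tz": 0,"turn": 0,"grip": 0.02},
  {"tx": 0,"ty": 0,"tz": 0,"turn": 0,"grip": 0.02},
])

```text
time: 50.12
position: [0.4694, 0.0399, 0.0372]
tool_rot: [2.084, 2.351, 0.0]
ft_force: [0.5, -0.1, -1.7]
grip_width: 0.111
grip_force: 50.0
```

```bash
python3 -c "
from h import *
plan(*pk(.001,-.048),.0375,RA)"
```

```text
t 50.1 pos [0.4694 0.0399 0.0372] ang 0.120 tilt [0.0001 0.0001] grip 0.111 gf 50.0 F [ 0.5 -0.1 -1.7] q7 0.05
turn 0.00  shift tx 0.001 ty 0.031 tz -0.006
```

Close the last 2 mm gently, watching the force.

send_rows([
  {"tx": 0,"ty": 0.02,"tz": 0,"turn": 0,"grip": 0.02},
  {"tx": 0,"ty": 0.01,"tz": 0,"turn": 0,"grip": 0.02},
  {"tx": 0,"ty": 0,"tz": 0,"turn": 0,"grip": 0.02},
  {"tx": 0,"ty": 0,"tz": 0,"turn": 0,"grip": 0.02},
  {"tx": 0,"ty": 0,"tz": 0,"turn": 0,"grip": 0.02},
])

```text
time: 50.75
position: [0.4711, 0.0402, 0.0371]
tool_rot: [-2.084, -2.351, 0.0]
ft_force: [-1.0, 0.3, -1.8]
grip_width: 0.113
grip_force: 50.0
```

send_rows([
  {"tx": 0,"ty": 0.015,"tz": 0,"turn": 0,"grip": 0.02},
  {"tx": 0,"ty": 0,"tz": 0,"turn": 0,"grip": 0.02},
  {"tx": 0,"ty": 0,"tz": 0,"turn": 0,"grip": 0.02},
  {"tx": 0,"ty": 0,"tz": 0,"turn": 0,"grip": 0.02},
])

```text
time: 51.25
position: [0.4718, 0.0404, 0.0371]
tool_rot: [-2.084, -2.35, 0.0]
ft_force: [-2.3, 0.4, -0.6]
grip_width: 0.113
grip_force: 50.0
```

send_rows([
  {"tx": 0,"ty": 0.015,"tz": 0,"turn": 0,"grip": 0.02},
  {"tx": 0,"ty": 0.01,"tz": 0,"turn": 0,"grip": 0.02},
  {"tx": 0,"ty": 0,"tz": 0,"turn": 0,"grip": 0.02},
  {"tx": 0,"ty": 0,"tz": 0,"turn": 0,"grip": 0.02},
  {"tx": 0,"ty": 0,"tz": 0,"turn": 0,"grip": 0.02},
])

```text
time: 51.88
position: [0.4732, 0.0405, 0.0371]
tool_rot: [-2.084, -2.35, 0.001]
ft_force: [-5.2, 0.3, 0.9]
grip_width: 0.113
grip_force: 50.0
```

Run:
```python
from h import *
plan(*pk(.001,-.048),.0375,RA)
snap("top","t14");snap("side","s14")
o=(.5165,.0455)
for t,qs in(("t14",np.linspace(-.135,-.06,8)),("s14",np.linspace(.06,.138,8))):
    L,p=prof(t,o,.12,.02,qs,-.045,-.01);print(t,L[::20].round(4));print(p[:,::20].astype(int))
for t,y in(("t14",-1),("s14",1)):
    for q,z in((-.065,.017),(-.055,.017),(-.02,.024),(-.01,.024)):
        L,p=prof(t,o,.12,z,[q],*sorted((y*.125,y*.165)),along=True);print(t,q,L[0].round(3),p[0,::10].astype(int))
```

```text
t 51.9 pos [0.4732 0.0405 0.0371] ang 0.120 tilt [-0.0008  0.0001] grip 0.113 gf 50.0 F [-5.2  0.3  0.9] q7 0.06
turn -0.00  shift tx 0.000 ty -0.033 tz -0.007
t14 [-0.045  -0.0432 -0.0415 -0.0398 -0.038  -0.0362 -0.0345 -0.0328 -0.031
 -0.0292 -0.0275 -0.0258 -0.024  -0.0223 -0.0205 -0.0188 -0.017  -0.0153
 -0.0135 -0.0118 -0.01  ]
[[145 159 170 172 175 176 177 175 173 164 150 135 125 119 119 120 121 121
  120 120 119]
 [163 167 171 174 176 176 175 175 170 164 146 128 115 116 117 121 122 123
  125 128 131]
 [199 199 200 202 204 206 206 206 208 203 192 173 158 152 155 158 158 155
  151 151 154]
 [228 228 227 228 227 227 226 226 222 216 192 167 157 155 158 161 161 156
  151 152 158]
 [228 228 228 228 228 227 225 224 223 218 205 183 164 158 156 157 156 155
  153 153 155]
 [228 228 228 228 227 225 223 220 219 209 190 169 161 156 158 160 160 155
  151 150 153]
 [177 177 178 178 178 177 175 173 170 168 157 140 138 148 155 159 161 156
  148 141 141]
 [176 176 177 179 179 177 176 173 170 164 157 139 123 117 118 119 121 121
  121 122 121]]
s14 [-0.045  -0.0432 -0.0415 -0.0398 -0.038  -0.0362
[... 1615 characters left out ...]
 221 222 222 222 222 220 218 216 215 215 215 215 216
 216 218 220 223 226 229 234 237 239 242 244 245 246 247 248 248 247 246
 244 242 239 237 234]
s14 -0.055 0.125 [237 236 236 236 236 236 236 236 236 237 237 237 237 236 236 235 232 229
 226 224 222 222 224 227 231 234 238 242 245 246 247 249 249 250 249 248
 246 244 241 239 237]
s14 -0.02 0.125 [164 165 166 167 168 169 171 171 172 171 171 171 171 169 167 166 163 157
 153 147 143 137 134 133 133 134 136 145 158 171 186 204 219 230 239 247
 249 249 249 250 250]
s14 -0.01 0.125 [160 162 163 163 163 162 162 162 163 163 162 162 161 163 166 168 172 175
 178 179 180 179 176 175 175 175 176 182 191 202 212 225 233 238 243 247
 249 249 249 249 249]
```

send_rows([
  {"tx": 0,"ty": 0,"tz": 0.01,"turn": 0,"grip": 0.02},
  {"tx": 0,"ty": 0,"tz": 0,"turn": 0,"grip": 0.02},
  {"tx": 0,"ty": -0.01,"tz": 0,"turn": 0,"grip": 0.13},
  {"tx": 0,"ty": 0,"tz": 0,"turn": 0,"grip": 0.135},
  {"tx": 0,"ty": 0,"tz": 0,"turn": 0,"grip": 0.135},
], newtons=15)

```text
time: 52.6
position: [0.474, 0.0405, 0.0369]
tool_rot: [2.083, 2.35, 0.002]
ft_force: [-1.5, -0.3, 0.6]
grip_width: 0.134
grip_force: 0.7
```

send_rows([
  {"tx": 0,"ty": -0.012,"tz": 0,"turn": 0,"grip": 0.14},
  {"tx": 0,"ty": 0,"tz": 0,"turn": 0,"grip": 0.14},
  {"tx": 0,"ty": 0,"tz": 0,"turn": 0,"grip": 0.14},
  {"tx": 0,"ty": 0,"tz": 0,"turn": 0,"grip": 0.14},
])

```text
time: 53.1
position: [0.4725, 0.0403, 0.0366]
tool_rot: [2.084, 2.35, 0.001]
ft_force: [0.3, 0.5, 0.4]
grip_width: 0.138
grip_force: 0.0
```

Free. Lift out, open once above the rack, and retreat.

send_rows([
  {"tx": 0,"ty": 0,"tz": -0.05,"turn": 0,"grip": 0.14},
  {"tx": 0,"ty": 0,"tz": -0.1,"turn": 0,"grip": 0.14},
  {"tx": 0,"ty": 0,"tz": -0.1,"turn": 0,"grip": 0.2},
  {"tx": 0,"ty": 0,"tz": -0.3,"turn": 0,"grip": 0.25},
  {"tx": 0,"ty": 0,"tz": -0.8,"turn": 0,"grip": 0.25},
  {"tx": 0,"ty": 0,"tz": -0.8,"turn": 0,"grip": 0.25},
  {"tx": 0,"ty": 0,"tz": -0.8,"turn": 0,"grip": 0.25},
  {"tx": 0.8,"ty": 0,"tz": 0,"turn": 0,"grip": 0.25},
  {"tx": 0.9,"ty": 0,"tz": 0,"turn": 0,"grip": 0.25},
  {"tx": 0.9,"ty": 0,"tz": 0,"turn": 0,"grip": 0.25},
  {"tx": 0.9,"ty": 0,"tz": 0,"turn": 0,"grip": 0.25},
  {"tx": 0.9,"ty": 0,"tz": 0,"turn": 0,"grip": 0.25},
])

```text
time: 54.6
position: [0.4404, 0.304, 0.2143]
tool_rot: [2.084, 2.35, 0.002]
ft_force: [1.3, 0.4, 0.7]
grip_width: 0.252
grip_force: 0.0
```

send_rows([
  {"tx": 0.9,"ty": 0,"tz": 0,"turn": 0,"grip": 0.25},
  {"tx": 0.5,"ty": 0,"tz": 0,"turn": 0,"grip": 0.25},
  {"tx": 0,"ty": 0,"tz": 0,"turn": 0,"grip": 0.25},
  {"tx": 0,"ty": 0,"tz": 0,"turn": 0,"grip": 0.25},
])

```text
time: 55.1
position: [0.4311, 0.3847, 0.2137]
tool_rot: [2.085, 2.349, -0.001]
ft_force: [0.8, -0.2, -0.0]
grip_width: 0.252
grip_force: 0.0
```

Run:
```python
from h import *
plan(*pk(0),.1,RA)
snap("top","t15");snap("side","s15");o=(.5165,.0455)
for t,z in(("t15",.02),("s15",.02)):
    for q in np.linspace(-.135,.135,10):
        L,p=prof(t,o,.12,z,[q],-.045,-.01);p=p[0];i=np.where((p[:-1]>np.mean([p[100:150].mean(),p[260:300].mean()])))[0]
        print(t,round(q,3),"edge",edges(t,o,.12,z,[q],(-.036,-.016),(-.082,-.06))[0],p[::40].astype(int))
m=lambda lo,hi:(lambda im:cv2.morphologyEx(np.clip((im.mean(2)-lo)/(hi-lo),0,1).astype(np.float32),cv2.MORPH_CLOSE,np.ones((7,7))))
c,s=np.cos(.12),np.sin(.12);R=np.array([[c,-s],[s,c]])
for q in(.098,.049,0):
    p=np.array(o)+R@[-.001,q]
    for t in("t15","s15"):
        v,f=fit([(t,lambda im:thr(170,240)(im))],[*p,.12],[-.012,.012],[-.02,.02],.0345 if t[0]=="t" else .024,.035,2)
        print(t,q,"local",(R.T@(v[:2]-o)).round(4),"yaw",v[2].round(3),round(float(f),1))
for t,y in(("t15",-1),("t15",1),("s15",1)):
    for q,z in((-.06,.017),(-.05,.017),(-.035,.017),(-.02,.024),(0,.024),(.02,.024)):
        L,p=prof(t,o,.12,z,[q],*sorted((y*.128,y*.158)),along=True);print(t,y,q,p[0,::20].astype(int))
```

```text
t 55.1 pos [0.4311 0.3847 0.2137] ang 0.119 tilt [ 0.0004 -0.0009] grip 0.252 gf 0.0 F [ 0.8 -0.2 -0. ] q7 -0.63
turn -0.01  shift tx -5.794 ty 0.777 tz 1.901
t15 -0.135 edge [-0.0274 -0.0685] [156 181 187 188 183 158 131 126 127 127 125]
t15 -0.105 edge [-0.0274 -0.0683] [188 187 187 185 177 154 129 125 126 128 128]
t15 -0.075 edge [-0.0268 -0.0673] [233 235 235 234 228 207 174 165 164 158 158]
t15 -0.045 edge [-0.0274 -0.0664] [ 55 105 172 184 170 152 145 161 165 151 155]
t15 -0.015 edge [-0.0262 -0.0685] [ 52 102 165 185 179 161 142 162 162 159 212]
t15 0.015 edge [-0.0261 -0.0696] [ 47  90 149 171 168 156 143 155 156 160 204]
t15 0.045 edge [-0.0275 -0.0698] [ 50  97 155 179 179 167 147 154 156 159 207]
t15 0.075 edge [-0.0256 -0.0689] [224 226 229 227 220 205 169 156 157 154 156]
t15 0.105 edge [-0.0271 -0.0687] [225 227 229 229 224 197 165 156 153 151 195]
t15 0.135 edge [-0.0266 -0.0687] [192 222 231 232 232 209 173 161 162 163 161]
s15 -0.135 edge [-0.0239 -0.0678] [170 178 184 185 183 173 148 120 112 111 112]
s15 -0.105 edge [-0.0266 -0.0671] [155 103  53  38  35  36  37  43
[... 1976 characters left out ...]
 68  51  44]
t15 1 0.02 [163 163 162 161 161 162 164 172 186 202 219 230 237 234 216 192 148 111
  74  58  47]
s15 1 -0.06 [229 229 229 229 229 229 228 227 226 221 214 209 207 209 216 226 236 242
 244 246 246]
s15 1 -0.05 [220 214 210 212 217 225 231 234 234 230 224 219 217 219 225 232 240 244
 246 248 248]
s15 1 -0.035 [236 236 236 236 236 237 237 236 235 232 228 225 223 224 229 236 243 246
 248 249 249]
s15 1 -0.02 [169 171 172 172 171 171 170 168 167 161 154 147 139 135 134 136 146 166
 186 212 229]
s15 1 0 [145 144 149 159 173 184 193 197 195 192 193 191 186 180 173 168 172 186
 204 224 235]
s15 1 0.02 [164 164 164 164 164 164 164 163 160 158 157 156 154 154 153 150 157 170
 188 213 231]
```

Run:
```python
from h import *
o=(.5165,.0455)
for t in("t15","s15"):
    for q in(-.008,.010):
        L,p=prof(t,o,.12,.035,[q],-.03,.125,True);i=np.arange(0,401,5)
        b=(p[0]>205).astype(int);e=np.where(np.diff(b))[0];print(t,q,"edges y",[(L[k].round(4),"up" if b[k+1] else "dn") for k in e])
    for y in(.086,.107,.037,.058,-.012,.010):
        L,p=prof(t,o,.12,.035,[y],-.025,.025);b=(p[0]>205).astype(int);e=np.where(np.diff(b))[0];print(t,"y",y,"edges x",L[e].round(4))
```

```text
t15 -0.008 edges y [(np.float64(-0.023), 'up'), (np.float64(0.0572), 'dn'), (np.float64(0.0762), 'up'), (np.float64(0.1145), 'dn')]
t15 0.01 edges y [(np.float64(-0.0242), 'up'), (np.float64(0.058), 'dn'), (np.float64(0.0762), 'up'), (np.float64(0.1157), 'dn')]
t15 y 0.086 edges x [-0.0091 -0.0004  0.0059  0.014 ]
t15 y 0.107 edges x [-0.01   -0.0024  0.0086  0.0145]
t15 y 0.037 edges x [-0.0116  0.0126]
t15 y 0.058 edges x [0.0049 0.011 ]
t15 y -0.012 edges x [-0.011  -0.0018  0.0048  0.0135]
t15 y 0.01 edges x [-0.0116 -0.0025  0.006   0.0139]
s15 -0.008 edges y [(np.float64(0.0979), 'up'), (np.float64(0.1207), 'dn')]
s15 0.01 edges y [(np.float64(-0.0246), 'up'), (np.float64(0.0715), 'dn'), (np.float64(0.0754), 'up')]
s15 y 0.086 edges x [-0.0239  0.0059  0.0175]
s15 y 0.107 edges x [-0.0218 -0.0085 -0.0009  0.0081  0.017 ]
s15 y 0.037 edges x [0.0044 0.0145]
s15 y 0.058 edges x [0.0021 0.0152]
s15 y -0.012 edges x [0.0052 0.0158]
s15 y 0.01 edges x [0.0064 0.0158]
```

Cartridge 2 has been shifted about 11 mm and now lies across a rib, touching cartridge 3. I'll put it right and then squeeze the trigger again.

Run:
```python
from h import *
plan(*pk(.038,.001),.1,RA)
o=(.5165,.0455)
for t in("t8","t9","t10","t11","t12","t13"):
    L,p=prof(t,o,.12,.035,[.010],-.03,.125,True);b=(p[0]>205).astype(int);e=np.where(np.diff(b))[0];print(t,L[e].round(4))
```

```text
t 55.2 pos [0.4314 0.3842 0.2139] ang 0.118 tilt [ 0.0005 -0.0004] grip 0.250 gf 0.0 F [0.1 0.7 0.7] q7 -0.63
turn -0.02  shift tx -5.153 ty 0.788 tz 1.901
t8 [0.027  0.0642 0.0769 0.1145]
t9 [0.0425 0.0444 0.0785 0.1056]
t10 [-0.0211  0.0184  0.0223  0.0448  0.0769  0.1149]
t11 [-0.0211  0.018   0.0223  0.044   0.0769  0.1149]
t12 [-0.0211  0.018   0.0231  0.044   0.0769  0.1149]
t13 [0.1014 0.1153]
```

send_rows([
  {"tx": -0.57,"ty": 0.09,"tz": 0,"turn": -0.02,"grip": 0.45},
  {"tx": -0.57,"ty": 0.09,"tz": 0,"turn": 0,"grip": 0.45},
  {"tx": -0.57,"ty": 0.09,"tz": 0,"turn": 0,"grip": 0.45},
  {"tx": -0.57,"ty": 0.09,"tz": 0,"turn": 0,"grip": 0.45},
  {"tx": -0.57,"ty": 0.09,"tz": 0,"turn": 0,"grip": 0.45},
  {"tx": -0.57,"ty": 0.09,"tz": 0,"turn": 0,"grip": 0.45},
  {"tx": -0.57,"ty": 0.08,"tz": 0.3,"turn": 0,"grip": 0.45},
  {"tx": -0.57,"ty": 0.08,"tz": 0.6,"turn": 0,"grip": 0.45},
  {"tx": -0.59,"ty": 0.09,"tz": 0.6,"turn": 0,"grip": 0.45},
  {"tx": 0,"ty": 0,"tz": 0.5,"turn": 0,"grip": 0.45},
  {"tx": 0,"ty": 0,"tz": 0,"turn": 0,"grip": 0.45},
  {"tx": 0,"ty": 0,"tz": 0,"turn": 0,"grip": 0.45},
])

```text
time: 56.7
position: [0.5161, 0.085, 0.095]
tool_rot: [2.081, 2.353, 0.003]
ft_force: [0.2, 0.0, 0.0]
grip_width: 0.452
grip_force: 0.0
```

send_rows([
  {"tx": 0,"ty": 0,"tz": 0,"turn": 0,"grip": 0.45},
  {"tx": 0,"ty": 0,"tz": 0,"turn": 0,"grip": 0.45},
  {"tx": 0,"ty": 0,"tz": 0,"turn": 0,"grip": 0.45},
])

```text
time: 57.08
position: [0.5157, 0.0853, 0.0941]
tool_rot: [2.08, 2.354, 0.001]
ft_force: [-0.5, -0.2, 0.1]
grip_width: 0.45
grip_force: 0.0
```

Run:
```python
from h import *
plan(*pk(.038,.001),.0425,RA)
```

```text
t 57.1 pos [0.5157 0.0853 0.0941] ang 0.123 tilt [0.0009 0.0004] grip 0.450 gf 0.0 F [-0.5 -0.2  0.1] q7 -0.03
turn 0.02  shift tx -0.040 ty -0.009 tz 0.860
```

send_rows([
  {"tx": -0.04,"ty": -0.01,"tz": 0.4,"turn": 0.02,"grip": 0.45},
  {"tx": 0,"ty": 0,"tz": 0.3,"turn": 0,"grip": 0.45},
  {"tx": 0,"ty": 0,"tz": 0.15,"turn": 0,"grip": 0.45},
  {"tx": 0,"ty": 0,"tz": 0,"turn": 0,"grip": 0.45},
  {"tx": 0,"ty": 0,"tz": 0,"turn": 0,"grip": 0.45},
  {"tx": 0,"ty": 0,"tz": 0,"turn": 0,"grip": 0.45},
  {"tx": 0,"ty": 0,"tz": 0,"turn": 0,"grip": 0.15},
  {"tx": 0,"ty": 0,"tz": 0,"turn": 0,"grip": 0.15},
  {"tx": 0,"ty": 0,"tz": 0,"turn": 0,"grip": 0.15},
  {"tx": 0,"ty": 0,"tz": 0,"turn": 0,"grip": 0.15},
], newtons=6)

```text
time: 58.32
position: [0.5152, 0.0825, 0.0427]
tool_rot: [2.084, 2.351, 0.0]
ft_force: [0.1, 0.5, 1.8]
grip_width: 0.277
grip_force: 6.0
```

Run:
```python
from h import *
plan(*pk(.049,.001),.0425,RA)
```

```text
t 58.3 pos [0.5152 0.0825 0.0427] ang 0.120 tilt [0.0003 0.0002] grip 0.277 gf 6.0 F [0.1 0.5 1.8] q7 0.00
turn 0.00  shift tx 0.188 ty 0.005 tz 0.004
```

send_rows([
  {"tx": 0.05,"ty": 0,"tz": -0.02,"turn": 0,"grip": 0.15},
  {"tx": 0.05,"ty": 0,"tz": 0,"turn": 0,"grip": 0.15},
  {"tx": 0.05,"ty": 0,"tz": 0,"turn": 0,"grip": 0.15},
  {"tx": 0.045,"ty": 0,"tz": 0,"turn": 0,"grip": 0.15},
  {"tx": 0,"ty": 0,"tz": 0,"turn": 0,"grip": 0.15},
  {"tx": 0,"ty": 0,"tz": 0,"turn": 0,"grip": 0.15},
  {"tx": 0,"ty": 0,"tz": 0,"turn": 0,"grip": 0.15},
])

```text
time: 59.2
position: [0.5137, 0.0939, 0.0438]
tool_rot: [2.084, 2.35, 0.0]
ft_force: [-0.2, -0.8, 0.5]
grip_width: 0.277
grip_force: 6.0
```

send_rows([
  {"tx": 0,"ty": 0,"tz": 0,"turn": 0,"grip": 0.4},
  {"tx": 0,"ty": 0,"tz": 0,"turn": 0,"grip": 0.4},
  {"tx": 0,"ty": 0,"tz": 0,"turn": 0,"grip": 0.4},
  {"tx": 0,"ty": 0,"tz": -0.2,"turn": 0,"grip": 0.4},
  {"tx": 0,"ty": 0,"tz": -0.8,"turn": 0,"grip": 0.4},
  {"tx": 0.4,"ty": 0,"tz": -0.8,"turn": 0,"grip": 0.5},
  {"tx": 0.8,"ty": 0,"tz": -0.4,"turn": 0,"grip": 0.5},
  {"tx": 0.8,"ty": 0,"tz": 0,"turn": 0,"grip": 0.5},
  {"tx": 0.8,"ty": 0,"tz": 0,"turn": 0,"grip": 0.5},
  {"tx": 0.8,"ty": 0,"tz": 0,"turn": 0,"grip": 0.5},
  {"tx": 0.8,"ty": 0,"tz": 0,"turn": 0,"grip": 0.5},
  {"tx": 0,"ty": 0,"tz": 0,"turn": 0,"grip": 0.5},
])

```text
time: 60.7
position: [0.4798, 0.3614, 0.1763]
tool_rot: [-2.074, -2.357, -0.002]
ft_force: [0.9, -0.1, -0.4]
grip_width: 0.495
grip_force: 0.0
```

```bash
cat > chk.py <<'E'
from h import *
import sys
k=sys.argv[1];snap("top","t"+k);snap("side","s"+k)
o=(.5165,.0455);t="t"+k
for q in(-.009,.010):
    L,p=prof(t,o,.12,.035,[q],-.03,.125,True);b=(p[0]>205).astype(int);e=np.where(np.diff(b))[0];print(q,"y edges",L[e].round(4))
for y in(.083,.113,.034,.064,-.016,.014):
    L,p=prof(t,o,.12,.035,[y],-.025,.025);b=(p[0]>205).astype(int);e=np.where(np.diff(b))[0];print("y",y,"x edges",L[e].round(4))
print("rack/rule edge",[float(edges(t,o,.12,.02,[q],(-.036,-.016),(-.082,-.06))[0][0]) for q in np.linspace(-.135,.135,10)])
L,p=prof("s"+k,o,.12,.035,[.0105],-.03,.125,True);print("side along y",p[0,::10].astype(int))
E
python3 chk.py 16
```

```text
-0.009 y edges [-0.0222  0.0157  0.0274  0.0676  0.0773  0.1114]
0.01 y edges [-0.0242  0.0173  0.0293  0.0669  0.0762  0.1153]
y 0.083 x edges [-0.0094  0.0014  0.0045  0.0137]
y 0.113 x edges [-0.0089  0.0022  0.0055  0.0135]
y 0.034 x edges [-0.0121  0.0117]
y 0.064 x edges [-0.0113 -0.0013  0.0008  0.0114]
y -0.016 x edges [-0.0114 -0.0001  0.0034  0.0137]
y 0.014 x edges [-0.0106  0.0136]
rack/rule edge [-0.0271, -0.0278, -0.0267, -0.0267, -0.0264, -0.0264, -0.0271, -0.0257, -0.0274, -0.0267]
side along y [ 33  35  33  33  36  35  35  36  35  34  35  35  37  42  48  47  42  37
  45  74 110 136 137 110  72  51  50  53  53  46  40  38  40  37  42  85
 162 217 228 218 207]
```

Run:
```python
from h import *
plan(*pk(-.002,.001),.0425,RA)
```

```text
t 60.8 pos [0.4822 0.356  0.1762] ang 0.121 tilt [ 0.0006 -0.0007] grip 0.499 gf 0.0 F [ 0.8 -0.2 -0.3] q7 -0.52
turn 0.01  shift tx -5.252 ty 0.005 tz 2.232
```

send_rows([
  {"tx": -0.55,"ty": 0,"tz": 0,"turn": 0,"grip": 0.42},
  {"tx": -0.6,"ty": 0,"tz": 0,"turn": 0,"grip": 0.42},
  {"tx": -0.6,"ty": 0,"tz": 0,"turn": 0,"grip": 0.42},
  {"tx": -0.6,"ty": 0,"tz": 0,"turn": 0,"grip": 0.42},
  {"tx": -0.6,"ty": 0,"tz": 0,"turn": 0,"grip": 0.42},
  {"tx": -0.6,"ty": 0,"tz": 0,"turn": 0,"grip": 0.42},
  {"tx": -0.6,"ty": 0,"tz": 0,"turn": 0,"grip": 0.42},
  {"tx": -0.6,"ty": 0,"tz": 0.3,"turn": 0,"grip": 0.42},
  {"tx": -0.5,"ty": 0,"tz": 0.6,"turn": 0,"grip": 0.42},
  {"tx": 0,"ty": 0,"tz": 0.5,"turn": 0,"grip": 0.42},
  {"tx": 0,"ty": 0,"tz": 0,"turn": 0,"grip": 0.42},
  {"tx": 0,"ty": 0,"tz": 0,"turn": 0,"grip": 0.42},
])

```text
time: 62.3
position: [0.5205, 0.043, 0.0932]
tool_rot: [2.084, 2.349, 0.002]
ft_force: [-0.1, 0.3, 0.9]
grip_width: 0.422
grip_force: 0.0
```

send_rows([
  {"tx": 0,"ty": 0,"tz": 0,"turn": 0,"grip": 0.42},
  {"tx": 0,"ty": 0,"tz": 0,"turn": 0,"grip": 0.42},
  {"tx": 0,"ty": 0,"tz": 0,"turn": 0,"grip": 0.42},
])

```text
time: 62.68
position: [0.5201, 0.0437, 0.0923]
tool_rot: [2.084, 2.351, 0.001]
ft_force: [0.5, -0.0, -0.6]
grip_width: 0.425
grip_force: 0.0
```

Run:
```python
from h import *
plan(*pk(-.002,.001),.0425,RA)
```

```text
t 62.7 pos [0.5201 0.0437 0.0923] ang 0.120 tilt [0.0008 0.0003] grip 0.425 gf 0.0 F [ 0.5 -0.  -0.6] q7 0.06
turn 0.00  shift tx -0.010 ty 0.001 tz 0.830
```

send_rows([
  {"tx": -0.01,"ty": 0,"tz": 0.4,"turn": 0,"grip": 0.42},
  {"tx": 0,"ty": 0,"tz": 0.3,"turn": 0,"grip": 0.42},
  {"tx": 0,"ty": 0,"tz": 0.12,"turn": 0,"grip": 0.42},
  {"tx": 0,"ty": 0,"tz": 0,"turn": 0,"grip": 0.42},
  {"tx": 0,"ty": 0,"tz": 0,"turn": 0,"grip": 0.42},
  {"tx": 0,"ty": 0,"tz": 0,"turn": 0,"grip": 0.15},
  {"tx": 0,"ty": 0,"tz": 0,"turn": 0,"grip": 0.15},
  {"tx": 0,"ty": 0,"tz": 0,"turn": 0,"grip": 0.15},
  {"tx": 0,"ty": 0,"tz": 0,"turn": 0,"grip": 0.15},
  {"tx": 0.02,"ty": 0,"tz": 0,"turn": 0,"grip": 0.15},
  {"tx": 0.015,"ty": 0,"tz": 0,"turn": 0,"grip": 0.15},
  {"tx": 0,"ty": 0,"tz": 0,"turn": 0,"grip": 0.15},
])

```text
time: 64.18
position: [0.5202, 0.0442, 0.043]
tool_rot: [2.084, 2.349, 0.0]
ft_force: [0.7, -3.7, 5.7]
grip_width: 0.276
grip_force: 6.0
```

send_rows([
  {"tx": 0,"ty": 0,"tz": 0,"turn": 0,"grip": 0.4},
  {"tx": 0,"ty": 0,"tz": 0,"turn": 0,"grip": 0.4},
  {"tx": 0,"ty": 0,"tz": -0.2,"turn": 0,"grip": 0.4},
  {"tx": 0,"ty": 0,"tz": -0.3,"turn": 0,"grip": 0.3},
  {"tx": 0,"ty": 0,"tz": 0,"turn": 0,"grip": 0.0},
  {"tx": 0,"ty": 0,"tz": 0,"turn": 0,"grip": 0.0},
  {"tx": 0,"ty": 0,"tz": 0,"turn": 0,"grip": 0.0},
  {"tx": 0,"ty": 0,"tz": 0,"turn": 0,"grip": 0.0},
  {"tx": 0,"ty": 0,"tz": 0,"turn": 0,"grip": 0.0},
])

```text
time: 65.3
position: [0.5195, 0.0449, 0.0723]
tool_rot: [-2.084, -2.35, 0.001]
ft_force: [0.5, -0.0, -0.1]
grip_width: 0.005
grip_force: 0.0
```

send_rows([
  {"tx": 0,"ty": 0,"tz": 0.2,"turn": 0,"grip": 0},
  {"tx": 0,"ty": 0,"tz": 0.14,"turn": 0,"grip": 0},
  {"tx": 0,"ty": 0,"tz": 0,"turn": 0,"grip": 0},
  {"tx": 0,"ty": 0,"tz": 0,"turn": 0,"grip": 0},
  {"tx": 0,"ty": 0,"tz": 0,"turn": 0,"grip": 0},
])

```text
time: 65.92
position: [0.5199, 0.0449, 0.0525]
tool_rot: [2.084, 2.35, 0.001]
ft_force: [-0.6, 0.5, 0.3]
grip_width: 0.002
grip_force: 0.0
```

send_rows([
  {"tx": 0,"ty": 0,"tz": 0.02,"turn": 0,"grip": 0},
  {"tx": 0,"ty": 0,"tz": 0.02,"turn": 0,"grip": 0},
  {"tx": 0,"ty": 0,"tz": 0,"turn": 0,"grip": 0},
  {"tx": 0,"ty": 0,"tz": 0,"turn": 0,"grip": 0},
  {"tx": 0,"ty": 0,"tz": 0,"turn": 0,"grip": 0},
])

```text
time: 66.55
position: [0.5196, 0.0449, 0.0498]
tool_rot: [2.084, 2.351, 0.0]
ft_force: [0.2, -0.4, -0.5]
grip_width: 0.006
grip_force: 0.0
```

send_rows([
  {"tx": 0,"ty": 0,"tz": 0.03,"turn": 0,"grip": 0},
  {"tx": 0,"ty": 0,"tz": 0,"turn": 0,"grip": 0},
  {"tx": 0,"ty": 0,"tz": 0,"turn": 0,"grip": 0},
])

```text
time: 66.92
position: [0.5199, 0.045, 0.0494]
tool_rot: [-2.084, -2.35, -0.001]
ft_force: [-4.1, 0.5, 11.5]
grip_width: 0.007
grip_force: 5.5
```

send_rows([
  {"tx": 0,"ty": 0,"tz": -0.28,"turn": 0,"grip": 0},
  {"tx": 0.4,"ty": 0,"tz": 0,"turn": 0,"grip": 0},
  {"tx": 0.4,"ty": 0,"tz": 0,"turn": 0,"grip": 0},
  {"tx": 0,"ty": 0,"tz": 0,"turn": 0,"grip": 0},
  {"tx": 0,"ty": 0,"tz": 0.2,"turn": 0,"grip": 0},
  {"tx": 0,"ty": 0,"tz": 0.05,"turn": 0,"grip": 0},
  {"tx": 0,"ty": 0,"tz": 0,"turn": 0,"grip": 0},
  {"tx": 0,"ty": 0,"tz": 0,"turn": 0,"grip": 0},
  {"tx": 0,"ty": 0,"tz": 0,"turn": 0,"grip": 0},
])

```text
time: 68.05
position: [0.5139, 0.0923, 0.0496]
tool_rot: [2.085, 2.35, 0.0]
ft_force: [-0.7, -0.1, -0.0]
grip_width: 0.008
grip_force: 0.0
```

send_rows([
  {"tx": 0,"ty": 0,"tz": 0.03,"turn": 0,"grip": 0},
  {"tx": 0,"ty": 0,"tz": 0,"turn": 0,"grip": 0},
  {"tx": 0,"ty": 0,"tz": 0,"turn": 0,"grip": 0},
])

```text
time: 68.42
position: [0.5141, 0.0924, 0.0494]
tool_rot: [-2.084, -2.35, -0.0]
ft_force: [-4.2, -1.4, 11.9]
grip_width: 0.004
grip_force: 6.0
```

send_rows([
  {"tx": 0,"ty": 0,"tz": -0.6,"turn": 0,"grip": 0},
  {"tx": 0,"ty": 0,"tz": -0.9,"turn": 0,"grip": 0.5},
  {"tx": 0,"ty": -0.4,"tz": -0.8,"turn": 0,"grip": 0.95},
  {"tx": 0,"ty": -0.4,"tz": 0,"turn": 0.9,"grip": 0.95},
  {"tx": 0,"ty": 0,"tz": 0,"turn": 0.9,"grip": 0.95},
  {"tx": 0,"ty": 0,"tz": 0,"turn": 0.9,"grip": 0.95},
  {"tx": 0,"ty": 0,"tz": 0,"turn": 0.9,"grip": 0.95},
  {"tx": 0,"ty": 0,"tz": 0,"turn": 0.9,"grip": 0.95},
  {"tx": 0,"ty": 0,"tz": 0,"turn": 0.9,"grip": 0.95},
  {"tx": 0,"ty": 0,"tz": 0,"turn": 0.9,"grip": 0.95},
  {"tx": 0,"ty": 0,"tz": 0,"turn": 0.9,"grip": 0.95},
  {"tx": 0,"ty": 0,"tz": 0,"turn": 0.9,"grip": 0.95},
])

```text
time: 69.92
position: [0.4662, 0.0869, 0.1858]
tool_rot: [-3.021, -0.862, -0.0]
ft_force: [-0.6, 0.3, 0.7]
grip_width: 0.946
grip_force: 0.0
```

send_rows([
  {"tx": 0,"ty": 0,"tz": 0,"turn": 0.9,"grip": 0.95},
  {"tx": 0,"ty": 0,"tz": 0,"turn": 0.9,"grip": 0.95},
  {"tx": 0,"ty": 0,"tz": 0,"turn": 0.9,"grip": 0.95},
  {"tx": 0,"ty": 0,"tz": 0,"turn": 0.45,"grip": 0.95},
  {"tx": 0,"ty": 0,"tz": 0,"turn": 0,"grip": 0.95},
  {"tx": 0,"ty": 0,"tz": 0,"turn": 0,"grip": 0.95},
])

```text
time: 70.68
position: [0.4662, 0.0869, 0.1859]
tool_rot: [-3.136, -0.19, -0.0]
ft_force: [0.1, -0.5, 0.8]
grip_width: 0.948
grip_force: 0.0
```

Run:
```python
from h import *
plan(.4814,-.2038,.18,-1.453)
```

```text
t 70.7 pos [0.4662 0.0869 0.1859] ang -1.450 tilt [0.     0.0001] grip 0.948 gf 0.0 F [ 0.1 -0.5  0.8] q7 -1.70
turn 0.02  shift tx -0.318 ty 4.840 tz 0.098
```

send_rows([
  {"tx": -0.04,"ty": 0.6,"tz": 0,"turn": 0.02,"grip": 0.95},
  {"tx": -0.04,"ty": 0.6,"tz": 0,"turn": 0,"grip": 0.95},
  {"tx": -0.04,"ty": 0.6,"tz": 0,"turn": 0,"grip": 0.95},
  {"tx": -0.04,"ty": 0.6,"tz": 0,"turn": 0,"grip": 0.95},
  {"tx": -0.04,"ty": 0.6,"tz": 0,"turn": 0,"grip": 0.95},
  {"tx": -0.04,"ty": 0.6,"tz": 0,"turn": 0,"grip": 0.95},
  {"tx": -0.04,"ty": 0.6,"tz": 0,"turn": 0,"grip": 0.95},
  {"tx": -0.04,"ty": 0.64,"tz": 0,"turn": 0,"grip": 0.95},
  {"tx": 0,"ty": 0,"tz": 0.6,"turn": 0,"grip": 0.95},
  {"tx": 0,"ty": 0,"tz": 0.6,"turn": 0,"grip": 0.95},
  {"tx": 0,"ty": 0,"tz": 0,"turn": 0,"grip": 0.95},
  {"tx": 0,"ty": 0,"tz": 0,"turn": 0,"grip": 0.95},
])

```text
time: 72.18
position: [0.482, -0.2041, 0.1151]
tool_rot: [3.136, 0.185, 0.002]
ft_force: [-0.2, -0.2, -0.5]
grip_width: 0.95
grip_force: 0.0
```

send_rows([
  {"tx": 0,"ty": 0,"tz": 0,"turn": 0,"grip": 0.95},
  {"tx": 0,"ty": 0,"tz": 0,"turn": 0,"grip": 0.95},
])

```text
time: 72.42
position: [0.4821, -0.2039, 0.1152]
tool_rot: [3.136, 0.185, 0.004]
ft_force: [0.3, -0.2, 0.5]
grip_width: 0.95
grip_force: 0.0
```

Run:
```python
from h import *
plan(.4814,-.2045,.051,-1.453)
```

```text
t 72.4 pos [ 0.4821 -0.2039  0.1152] ang -1.453 tilt [ 0.0023 -0.    ] grip 0.950 gf 0.0 F [ 0.3 -0.2  0.5] q7 -0.99
turn -0.00  shift tx -0.014 ty 0.008 tz 1.069
```

send_rows([
  {"tx": -0.01,"ty": 0.01,"tz": 0.3,"turn": 0,"grip": 0.95},
  {"tx": 0,"ty": 0,"tz": 0.25,"turn": 0,"grip": 0.95},
  {"tx": 0,"ty": 0,"tz": 0.25,"turn": 0,"grip": 0.95},
  {"tx": 0,"ty": 0,"tz": 0.25,"turn": 0,"grip": 0.95},
  {"tx": 0,"ty": 0,"tz": 0,"turn": 0,"grip": 0.95},
  {"tx": 0,"ty": 0,"tz": 0,"turn": 0,"grip": 0.95},
  {"tx": 0,"ty": 0,"tz": 0,"turn": 0,"grip": 0.95},
])

```text
time: 73.3
position: [0.4813, -0.2047, 0.0516]
tool_rot: [3.136, 0.184, 0.002]
ft_force: [0.5, 0.7, 0.4]
grip_width: 0.95
grip_force: 0.0
```

```bash
python3 chk.py 17 | head -9; python3 -c "
from h import *
plan(.4814,-.2045,.051,-1.453)"
```

```text
-0.009 y edges [-0.0234  0.0169  0.027   0.068   0.0773  0.1118]
0.01 y edges [-0.0219  0.0173  0.0293  0.0669  0.0762  0.1157]
y 0.083 x edges [-0.0095  0.0014  0.0041  0.0139]
y 0.113 x edges [-0.0089  0.0027  0.005   0.0137]
y 0.034 x edges [-0.012   0.0119]
y 0.064 x edges [-0.0113 -0.0006  0.0017  0.0115]
y -0.016 x edges [-0.0116  0.0124]
y 0.014 x edges [-0.0109  0.0117]
rack/rule edge [-0.0273, -0.0272, -0.0269, -0.0267, -0.0266, -0.0265, -0.0278, -0.0257, -0.0272, -0.0267]
t 73.4 pos [ 0.4812 -0.2046  0.0515] ang -1.454 tilt [ 0.0012 -0.    ] grip 0.950 gf 0.0 F [-0.2 -1.5 -0.6] q7 -0.93
turn -0.00  shift tx 0.004 ty -0.001 tz 0.009
```

All three are in place, so squeeze again, and let go.

send_rows([
  {"tx": 0,"ty": 0,"tz": 0,"turn": 0,"grip": 0.6},
  {"tx": 0,"ty": 0,"tz": 0,"turn": 0,"grip": 0.4},
  {"tx": 0,"ty": 0,"tz": 0,"turn": 0,"grip": 0.4},
  {"tx": 0,"ty": 0,"tz": 0,"turn": 0,"grip": 0.4},
  {"tx": 0,"ty": 0,"tz": 0,"turn": 0,"grip": 0.4},
  {"tx": 0,"ty": 0,"tz": 0,"turn": 0,"grip": 0.4},
  {"tx": 0,"ty": 0,"tz": 0,"turn": 0,"grip": 0.4},
  {"tx": 0,"ty": 0,"tz": 0,"turn": 0,"grip": 0.4},
], newtons=32)

```text
time: 74.4
position: [0.4803, -0.2029, 0.0507]
tool_rot: [-3.134, -0.186, 0.002]
ft_force: [-2.2, 4.9, 1.7]
grip_width: 0.501
grip_force: 30.9
```

send_rows([
  {"tx": 0,"ty": 0,"tz": 0,"turn": 0,"grip": 0.95},
  {"tx": 0,"ty": 0,"tz": 0,"turn": 0,"grip": 0.95},
  {"tx": 0,"ty": 0,"tz": 0,"turn": 0,"grip": 0.95},
  {"tx": 0,"ty": 0,"tz": 0,"turn": 0,"grip": 0.95},
  {"tx": 0,"ty": 0,"tz": -0.5,"turn": 0,"grip": 0.95},
  {"tx": 0,"ty": 0,"tz": -0.8,"turn": 0,"grip": 0.95},
  {"tx": 0,"ty": 0,"tz": -0.9,"turn": 0,"grip": 0.95},
  {"tx": 0,"ty": 0.5,"tz": -0.6,"turn": 0,"grip": 0.95},
  {"tx": 0,"ty": 0.8,"tz": 0,"turn": 0,"grip": 0.95},
  {"tx": 0,"ty": 0.8,"tz": 0,"turn": 0,"grip": 0.95},
  {"tx": 0,"ty": 0.8,"tz": 0,"turn": 0,"grip": 0.95},
  {"tx": 0,"ty": 0,"tz": 0,"turn": 0,"grip": 0.95},
])

```text
time: 75.9
position: [0.4988, -0.383, 0.2186]
tool_rot: [3.132, 0.172, -0.004]
ft_force: [-0.0, -0.2, -0.2]
grip_width: 0.951
grip_force: 0.0
```

send_rows([
  {"tx": 0,"ty": 0,"tz": 0,"turn": 0,"grip": 0.95},
  {"tx": 0,"ty": 0,"tz": 0,"turn": 0,"grip": 0.95},
  {"tx": 0,"ty": 0,"tz": 0,"turn": 0,"grip": 0.95},
])

```text
time: 76.28
position: [0.5016, -0.376, 0.2192]
tool_rot: [-3.135, -0.187, -0.002]
ft_force: [-0.4, 0.2, -0.2]
grip_width: 0.948
grip_force: 0.0
```

```bash
python3 chk.py 18
python3 - <<'E'
from h import *
o=(.5165,.0455)
# all along the rule/rack ends, and the bystanders against the first picture
for q,z in((-.06,.017),(-.035,.017),(-.02,.024),(.02,.024)):
    L,p=prof("t18",o,.12,z,[q],.128,.158,along=True);print(q,p[0,::20].astype(int))
a=load("t0")["im"].astype(int);b=load("t18")["im"].astype(int)
for n,(u,v) in dict(cup=(157,180),timer=(345,177),bottle=(207,148)).items():
    A=a[v-14:v+15,u-14:u+15].mean(2).astype(np.float32);B=b[v-14:v+15,u-14:u+15].mean(2).astype(np.float32)
    print(n,np.round(cv2.phaseCorrelate(A,B),2) if 0 else cv2.phaseCorrelate(A,B))
print(ctrl.get_state()["time"])
E
```

```text
-0.009 y edges [-0.0234  0.0169  0.027   0.068   0.0773  0.1114]
0.01 y edges [-0.0219  0.0173  0.0293  0.0669  0.0762  0.1153]
y 0.083 x edges [-0.0095  0.0016  0.0042  0.0139]
y 0.113 x edges [-0.0089  0.0027  0.0048  0.0137]
y 0.034 x edges [-0.012   0.0119]
y 0.064 x edges [-0.0114 -0.0006  0.0015  0.0114]
y -0.016 x edges [-0.0116  0.0124]
y 0.014 x edges [-0.0108  0.0117]
rack/rule edge [-0.0273, -0.0273, -0.0268, -0.0266, -0.0264, -0.027, -0.028, -0.0257, -0.027, -0.0266]
side along y [160 175 215 249 255 255 256 256 255 253 253 253 253 248 240 239 247 252
 254 253 254 255 255 253 252 252 247 240 244 251 253 253 254 254 253 247
 247 254 253 246 238]
-0.06 [233 233 234 233 232 232 231 232 234 236 239 241 243 241 228 209 170 133
  91  69  51]
-0.035 [232 232 232 232 232 232 232 233 234 236 239 241 242 243 230 213 173 133
  92  65  53]
-0.02 [159 159 160 162 162 161 165 170 187 208 227 234 232 227 204 172 135  97
  72  53  50]
0.02 [160 160 160 161 160 161 162 168 183 202 219 229 237 234 215 189 147 112
  75  58  47]
cup ((0.16287514943857317, 0.08819959269256117), 0.9555015407668219)
timer ((-0.06620261052114884, 0.16058278742717746), 0.9594627700911628)
bottle ((0.023676856792903322, 0.040793693210694926), 0.9782130463918051)
76.375
```

Run:
```python
from h import *
o=(.5165,.0455)
for t in("t8","t12","t15","t18"):
    for y in(.083,.113):
        L,p=prof(t,o,.12,.035,[y],-.025,.025);e=np.where(np.diff((p[0]>205).astype(int)))[0];print(t,y,L[e].round(4))
    print("far/near rack",edges(t,o,.12,.024,[.068,.124],(-.036,-.016),(.018,.036))[1])
plan(*pk(.098,.0015),.1,RA)
```

```text
t8 0.083 [-0.0125 -0.0006  0.0004  0.0114]
t8 0.113 [-0.0121 -0.0006  0.0004  0.0103]
far/near rack [[-0.0287 -0.028 ]
 [ 0.0338  0.0333]]
t12 0.083 [-0.0124 -0.0011  0.0011  0.0112]
t12 0.113 [-0.0119  0.0104]
far/near rack [[-0.0286 -0.028 ]
 [ 0.0338  0.0338]]
t15 0.083 [-0.0094  0.0012  0.0045  0.014 ]
t15 0.113 [-0.0089  0.0025  0.0051  0.0139]
far/near rack [[-0.0265 -0.026 ]
 [ 0.0338  0.0337]]
t18 0.083 [-0.0095  0.0016  0.0042  0.0139]
t18 0.113 [-0.0089  0.0027  0.0048  0.0137]
far/near rack [[-0.0264 -0.026 ]
 [ 0.0338  0.0337]]
t 76.4 pos [ 0.5014 -0.3765  0.2192] ang -1.452 tilt [0.0008 0.0004] grip 0.952 gf 0.0 F [-0.1 -0.2  0.3] q7 -0.65
turn 11.24  shift tx -8.571 ty -1.155 tz 1.991
```

```bash
python3 -c "
from h import *
print(ctrl.close_job())"
```

```text
the job is handed in; nothing more can be done
None
```

I handed the job in at about 76 s: the rack is on both pegs, all three cartridges are in pockets, and the straightedge is flush, with its ends even to about 1 mm. Cartridge 2 shifted before the first trigger squeeze, so I reset it and squeezed and released the trigger again, after the straightedge was already down.

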